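# Close and lock the contact grill

## Robot

A 6-joint arm with a two-finger parallel gripper is mounted at the origin on the work surface. World frame = base frame: x ahead of the robot, y to its left, z up, the work surface at z = 0. Lengths are in mm, angles in rad, forces in N, time in s.
With the tool pointing down it reaches from about 225 to 725 mm from the base axis. Payload 3.1 kg.
Tool frame: the origin (TCP) lies at the very end of the fingers, on their centre line; the grasp point (between the pads) lies 19 mm behind it; z points along the fingers, y is the line along which they close (so a half turn about z gives the same grasp; the last joint's range is limited). The gripper opens to 85 mm and grips with 20 to 120 N. Pads are 22 mm wide; open, the fingers measure 114 mm over their backs; the gripper's body (76 mm by 85 mm) begins 54 mm behind the grasp point. The pads swing forward as they close: fully open they stand 13 mm farther back than shut.
Start: joints at [-1.422, 0.048, 0.099, 1.622, 0, 1.443], TCP at [143.456, -505.012, 205.712] pointing down, gripper open.
Joint ranges: [-2.91, 2.91], [-0.99, 1.94], [-1.21, 1.42], [-2.12, 2.29], [-1.49, 1.47], [-3.14, 3.14]. Speed limits (rad/s): [2.79, 2.79, 3.14, 3.14, 3.14, 3.14].

## Interface

Orientations are given as a unit quaternion [w, x, y, z].
In Python, from bench import robot gives the robot as it stands. The module is installed in compiled form; this text tells all that it offers.
- The arm moves only by the shell command python3 -m crank 'ROWS'. ROWS is JSON, a list of rows, each an object of numbers: "tx", "ty", "tz": the shift along the tool's x, y, z in m; "wx", "wy", "wz": the turn, a rotation vector about the tool's x, y, z in rad; "gripper": the finger opening in m, from 0 to 0.0854. A call has exactly 10 rows; each row shifts and turns the commanded pose from where the row before left it, along the tool's axes as they then stand; what a row does not reach is not made up. A row lasts 1/12 s, in which the tool goes at most 41.7 mm and 7.16 degrees, less where a joint would pass 70% of its speed; a pose out of reach is approached as far as the arm can. A call with a gripper value outside its range is refused whole. The fingers move at their own pace and stop on an object; the grip force is fixed at half the most. Time passes only in rows, so rows that do not move let the fingers close, or fill a call up. It gives the time, the measured TCP pose, the force, the opening and the grip force at its end, in the units of the state.
- robot.get_obs(): the state, without advancing time (a new reading comes with each control period).
- robot.get_image(name): name is "scene" or "top"; returns a dict with "color" (384x512x3 uint8, red, green, blue), "range_z" (384x512 float32, mm along the optical axis (not along the pixel's ray), 0 where there is no reading), "intrinsics" (3x3 intrinsics, pixels), "k1" (the pictures are not rectified: a ray, as slopes to the right and down, at radius r is drawn at 1 + k1 r^2 times it, then the intrinsics apply), "R" (3x3) and "t" (3): a world point X has camera coordinates R X + t. Camera axes: x right, y down, z forward; pixel columns grow to the right and rows downward; lengths in mm; the calibration is good to about 2 mm. A picture is of the moment at which its call begins.
- robot.hand_in(): hands the job in; it is judged then, once.
Trained networks look in a picture, given as the dict that the camera call returned (one of the last four; its "shot" number tells which), for a name from the list of things; names that differ only in an ending like _2 or _b are one class to them, and where a whole thing is asked for, a point or a joint stands for the part that bears it (a point fixed in the world has none). Each returns a list of dicts, best first, with "p" (0 to 1); they miss things now and then, are a little off and sometimes report something else, mostly with a low value. They report only what shows in the picture. A call takes as long as a camera call.
- robot.recognise(picture, thing): "point" ([row, column] in pixels, amid what is visible of it).
- robot.trace(picture, thing): "pixels" (384x512 bool, what is visible of it) and "point" ([row, column] in pixels, amid what is visible of it).
The state is a dict: "clock": time; "joints": joint angles; "joint_vel": joint speeds; "joint_efforts": joint torques, N m; "ee_pos": TCP position; "ee_rot": TCP orientation; "ft_force": force on the tool from outside, world axes, zero at the start; "moment": the same for the moment, N m; "finger_gap": finger opening in mm; "grip_force": force on a finger pad.
Only numpy, scipy, OpenCV 4.12 (cv2) and the standard library are available. Lean on these libraries where they do the work, as an engineer would, in place of code of your own. Each camera call takes 0.05 s, during which the arm holds its last target. There are 200 camera calls.

## Task

Close the contact grill so it can be put away: bring its heavy steel lid down under control, without letting it drop, until it rests on the orange spring strip. Then push the lid down against the spring, only as firmly as it needs to sit on its brittle ceramic studs, and while it is held down slide the red latch all the way under the red keeper, so that the lid stays locked down when you let go. Leave the other things on the counter where they are.

Things in the scene. Friction and masses are not known exactly. Their poses are not given: they have to be found in the camera images.
- grill: Contact grill, a black base 250 x 290 x 70 mm fixed to the counter. Origin: centre of its underside. x points from the front (handle side) to the back (hinge side), y along the hinge, z up. The hinge axis is parallel to y at x = +105 mm, z = 72 mm. With the lid shut, the lid's flat steel top (200 mm deep, x = -100 to +100 mm, 270 mm wide) is at z = 111 mm, give or take 3.5 mm.
- studs_mid (a point): Point on the base midway between two white ceramic studs (90 mm from it along +y and -y of the grill), on which the lid stops. Nominal height 75 mm, but studs and keeper form one stiff frame set up to 3.5 mm higher or lower than stated for the plates now fitted; this is not measured, so the stop must be felt. The studs are brittle.
- keeper_roof (a point): Middle of the underside of the red keeper's roof (25 mm long in y, 14 mm in x) at the front of the base: x = -115.5, y = +109.5, z = 98.5 mm of the grill; nominal height, up to 3.5 mm off like the studs.
- press_spot (a point): Good place to press, on the shut lid's top beside the latch, at x = -85, y = +44, z = 111 mm (nominal) of the grill. Push here with 14 to 17 N to sit the lid on its studs; beyond about 20 N they break (lid pressed on the base with over 30 N in all, of which 12 to 16 N is the spring strip's).
- lid (a joint): Lid angle (rad): 0 shut (really -0.02 to 0.02, by the studs), 1.57 about upright, stop at 1.9. Weighs 0.6 to 1.05 kg, 110 mm from the hinge. Friction (0.3 N m) holds it where left between 1.15 and 1.6; lower, it falls and slams unless held by the handle, until it meets the spring strip at 0.055 and rests there. Below 0.6 rad, faster than 1.5 rad/s downwards is slamming.
- hinge_point (a point): Middle of the lid's hinge axis. This frame turns with the lid: with the lid shut its axes are those of the grill.
- handle_bar (a point): Middle of the lid's black round handle bar, 14 mm thick and 110 mm long, parallel to the hinge. In the lid's frame it lies at x = -255, z = +33 mm from hinge_point (257 mm from the axis), 50 mm beyond the lid's front edge, on two 12 mm thick arms 100 mm apart, so fingers fit between bar and lid. It can be gripped from above and turns between the fingers as the lid swings.
- latch_fin (a point): Centre of the red latch's upright fin on top of the lid: 24 mm in x, 10 mm in y, its top 20 mm above the lid's top face; its 4 mm thick foot plate is 36 x 30 mm (x, y). In the lid's frame: x = -190, z = +51 mm from hinge_point, y = +75 mm when unlocked. The lid's top is free on both sides; press on the lid beside it, or on or with the fin. Axes parallel to the lid's.
- latch (a joint): Travel of the latch along the lid's +y (m): 0 to 0.003 unlocked at the start, 0.025 fully locked. Slides with about 1 N. Its steel bolt, 8 mm thick, passes under the keeper with only 1.5 mm to spare when the lid is right down on the studs; otherwise it jams, square end against the keeper.
- strip (a joint): Compression of the orange spring strip (m) between lid and base: 0 when free. Holds the lid up with 8 N at first and 0.6 N more per mm; the lid comes down on the studs after 6 to 14 mm. With the lid's weight and the hinge's friction this means a push of about 6 to 13.5 N beside the fin to bring it onto the studs.
- mug: Bystander, leave alone: blue ceramic mug, 80 mm across, 95 mm tall. Origin: centre of its underside.
- salt_mill: Bystander, leave alone: pale wooden salt mill, 52 mm across, 150 mm tall. Origin: centre of its underside.
- pepper_mill: Bystander, leave alone: dark wooden pepper mill, 52 mm across, 150 mm tall. Origin: centre of its underside.
- oil_bottle: Bystander, leave alone: green glass oil bottle, 60 mm across, 220 mm tall. Origin: centre of its underside.
- bowl: Bystander, leave alone: white bowl, 140 mm across, 60 mm tall. Origin: centre of its underside.
- spatula: Bystander, leave alone: kitchen spatula lying flat, about 300 mm long. Origin: centre of its underside.
- jar: Bystander, leave alone: amber glass jar, 76 mm across, 110 mm tall. Origin: centre of its underside.

How it is judged:
By the outcome, as a careful person would: the job done as asked, in the order asked, and still so for the second after the job is handed in, with the robot touching nothing.
It also fails if it takes over 72 s, if anything falls off the work surface, if the arm or the gripper's body presses on something with over 40 N, if the wrist force passes 120 N, or if a joint passes its speed limit or range.

## Working session

There is one attempt and no reset: what is moved stays moved. The work goes in short steps, Python scripts to look and compute and a shell command to move; the robot and the scene stay as the last step left them, time stands still between calls to the robot, and variables do not carry over. Pictures are saved under pics/ and viewed, at most 10 in all, crops included, and the job is handed in when it is done.

```bash
mkdir -p pics
cat > h.py <<'E'
import numpy as np, cv2
from bench import robot
def cloud(im):
    K=np.array(im["intrinsics"]);z=im["range_z"];h,w=z.shape
    v,u=np.mgrid[:h,:w].astype(np.float32)
    p=cv2.undistortPoints(np.stack([u.ravel(),v.ravel()],1)[:,None].astype(np.float64),K,np.array([im["k1"],0,0,0,0.])).reshape(h,w,2)
    P=np.dstack([p[...,0]*z,p[...,1]*z,z])
    X=(P-np.array(im["t"]))@np.array(im["R"])
    X[z<=0]=np.nan
    return X
E
python3 - <<'E'
from h import *
o=robot.get_obs(); print({k:np.round(v,3) for k,v in o.items()})
ims={n:robot.get_image(n) for n in("scene","top")}
for n,im in ims.items():
    cv2.imwrite(f"pics/{n}0.png",im["color"][...,::-1]); X=cloud(im); print(n,im["k1"])
    for t in["grill","lid","handle_bar","latch_fin","keeper_roof","studs_mid","mug","salt_mill","pepper_mill","oil_bottle","bowl","spatula","jar"]:
        try:r=robot.trace(im,t)
        except Exception as e: print(t,e);continue
        for q in r[:1]:
            Y=X[q["pixels"]];Y=Y[~np.isnan(Y[:,0])]
            if len(Y): print(t,round(q["p"],2),np.round(q["point"]),len(Y),np.round(np.median(Y,0)),np.round(np.percentile(Y,3,axis=0)),np.round(np.percentile(Y,97,axis=0)))
E
```

```text
{'clock': np.float64(0.0), 'joints': array([-1.422,  0.049,  0.098,  1.622,  0.   ,  1.443]), 'joint_vel': array([ 0.001,  0.001, -0.001, -0.001, -0.   ,  0.001]), 'joint_efforts': array([ 0.0000e+00, -3.3878e+01,  3.2002e+01,  2.0000e-02, -0.0000e+00,
       -0.0000e+00]), 'ee_pos': array([ 143.358, -504.33 ,  204.48 ]), 'ee_rot': array([-0.001,  0.99 ,  0.138, -0.   ]), 'ft_force': array([ 0.137, -0.171, -0.536]), 'moment': array([ 0.012, -0.03 ,  0.024]), 'grip_force': np.float64(0.0), 'finger_gap': np.float64(85.64)}
scene 0.05362587903339073
grill 0.84 [208. 249.] 10214 [573. -15.  73.] [ 499. -149.   33.] [736. 116. 285.]
lid 0.86 [166. 255.] 3504 [545.  -8. 238.] [ 490. -131.   71.] [570. 114. 328.]
handle_bar 0.68 [151. 182.] 529 [ 277. -273.    6.] [ 205. -311.   -2.] [ 462. -223.   23.]
latch_fin 0.32 [171. 254.] 3482 [545.  -7. 239.] [ 491. -131.   73.] [570. 114. 328.]
keeper_roof 0.95 [208. 253.] 10094 [573. -14.  73.] [ 502. -147.   38.] [736. 116. 285.]
studs_mid 0.58 [206. 253.] 9893 [575. -16.  73.] [ 501. -147.   39.] [736. 115. 277.]
mug 0.56 [180. 129.] 821 [ 436.
[... 990 characters left out ...]
5.] [724. 117. 323.]
studs_mid 0.7 [179. 247.] 7322 [590. -11.  87.] [ 473. -144.   65.] [724. 117. 323.]
mug 0.63 [223. 376.] 694 [ 459. -432.   33.] [ 421. -461.   -1.] [ 495. -379.   97.]
salt_mill 0.82 [149. 352.] 310 [ 691. -338.  104.] [ 676. -363.    8.] [ 714. -324.  145.]
pepper_mill 0.51 [189. 368.] 305 [ 558. -390.  103.] [ 540. -413.   13.] [ 581. -377.  147.]
oil_bottle 0.68 [192. 276.] 177 [526. -83. 281.] [505. -99. 253.] [550. -69. 292.]
bowl 0.62 [233. 119.] 1498 [434. 405.  25.] [372. 338.   2.] [494. 456.  62.]
spatula 0.68 [282. 327.] 839 [ 262. -262.    5.] [ 201. -302.   -4.] [ 450. -218.   23.]
jar 0.69 [149. 131.] 627 [696. 371. 106.] [666. 344.   1.] [735. 410. 117.]
```

View pics/scene0.png

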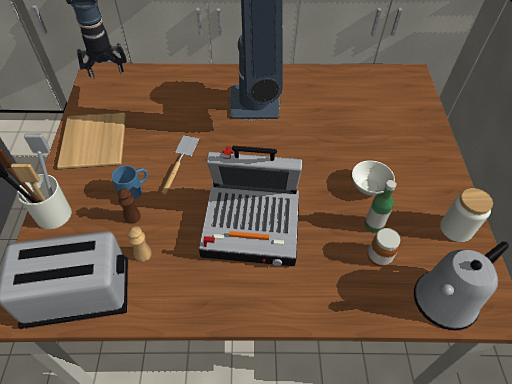

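View pics/top0.png

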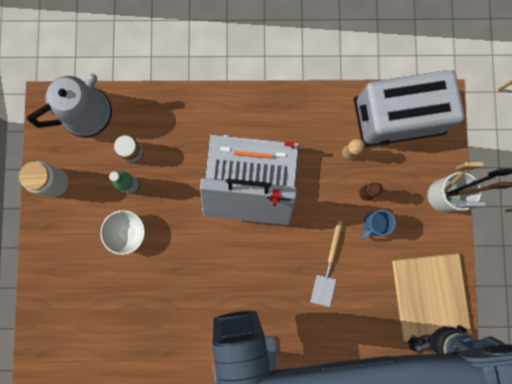

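The grill stands with its hinge towards the robot and its lid upright. In the top view the lid is around (200,248), with the bar at (185,250) and the red fin at (197,276). The keeper is at the far right corner, (144,290). Next I fit the grill pose and the lid angle.

Run:
```python
from h import *
for n in("top","scene"):
    im=robot.get_image(n);X=cloud(im);c=im["color"].astype(int)
    V=X.reshape(-1,3);C=c.reshape(-1,3)
    ok=~np.isnan(V[:,0])&(V[:,0]>430)&(V[:,0]<770)&(abs(V[:,1]+15)<170)&(V[:,2]>30)
    V=V[ok];C=C[ok]
    # base top region
    b=V[(V[:,2]>55)&(V[:,2]<80)&(V[:,0]>590)]
    print(n,"base top",len(b),np.round(cv2.minAreaRect(b[:,:2].astype(np.float32))[0:3],3) if 0 else cv2.minAreaRect(b[:,:2].astype(np.float32)))
    # edges: front edge per y bin, side edge per x bin
    ys=np.arange(-130,110,8);fe=np.array([[y+4,np.percentile(b[(b[:,1]>=y)&(b[:,1]<y+8),0],99)] for y in ys if ((b[:,1]>=y)&(b[:,1]<y+8)).sum()>5])
    p=np.polyfit(fe[:,0],fe[:,1],1);print("front x=",p)
    for s,pc in((-1,1),(1,99)):
        xs=np.arange(600,720,8);q=[[x+4,np.percentile(b[(b[:,0]>=x)&(b[:,0]<x+8),1],pc)] for x in xs if ((b[:,0]>=x)&(b[:,0]<x+8)).sum()>5]
        q=np.array(q);print("side",s,np.polyfit(q[:,0]-650,q[:,1],1))
    hi=V[(V[:,2]>120)]
    best=None;rng=np.random.default_rng(0)
    for _ in range(500):
        a=hi[rng.choice(len(hi),3,False)];nn=np.cross(a[1]-a[0],a[2]-a[0]);nn/=np.linalg.norm(nn)+1e-9
        k=abs((hi-a[0])@nn)<2.5
        if best is None or k.sum()>best.sum(): best=k
    P=hi[best];m=P.mean(0);nn=np.linalg.svd(P-m)[2][2];nn*=np.sign(nn[0]);print("lid plane",len(P),nn,nn@m,"yaw",np.arctan2(nn[1],nn[0]),"tilt",np.arctan2(nn[2],nn[0]),P.min(0),P.max(0))
    Ch=C[V[:,2]>120]
    def rep(name,k,W):
        W=W[k]
        if len(W): print(name,len(W),np.round(np.median(W,0),1),np.round(np.percentile(W,[5],axis=0),1),np.round(np.percentile(W,95,axis=0),1))
    rep("bar",(Ch.max(1)<70)&(hi[:,2]>290),hi)
    red=(C[:,0]>120)&(C[:,1]<60)&(C[:,2]<70)
    rep("redfin",red&(V[:,2]>150),V);rep("keeper",red&(V[:,2]<150),V)
    rep("orange",(C[:,0]>180)&(C[:,1]>70)&(C[:,1]<150)&(C[:,2]<80)&(V[:,2]<120),V)
    wh=(C.min(1)>215)&(V[:,2]<100)&(V[:,2]>60)&(V[:,0]>650);rep("studR",wh&(V[:,1]<-15),V);rep("studL",wh&(V[:,1]>-15),V)
```

```text
top base top 3471 ((661.8516235351562, -19.05670166015625), (289.4007263183594, 143.09344482421875), 84.33536529541016)
front x= [1.19402266e-01 7.32115345e+02]
side -1 [-1.03815849e-01 -1.58771008e+02]
side 1 [-1.02222878e-01  1.22574948e+02]
lid plane 2207 [ 0.93278629 -0.09764774 -0.34695051] 402.3186408055793 yaw -0.10430402441428732 tilt -0.3560946322340941 [ 462.05602903 -137.43180689  120.07188984] [561.6615099  130.47591664 337.13061475]
bar 225 [553.8 -13.9 328.1] [[542.8 -62.2 300.4]] [562.4  42.6 334. ]
redfin 56 [523.3 -82.9 281.5] [[505.9 -92.  277. ]] [534.5 -77.3 288.7]
keeper 32 [ 706.6 -139.1  107.7] [[ 699.6 -148.3  103.2]] [ 712.3 -124.9  114.3]
orange 93 [677.5 -20.9  85.9] [[670.6 -73.1  80. ]] [684.2  27.   91.1]
studR 22 [ 679.2 -112.4   74.8] [[ 675.6 -123.4   69.3]] [ 683.6 -101.7   79.2]
studL 20 [698.1  67.5  75.9] [[693.3  55.9  72.4]] [701.8  78.5  80.6]
scene base top 3813 ((655.6657104492188, -20.753677368164062), (288.2402038574219, 156.91505432128906), 84.46043395996094)
front x= [1.05652390e-01 7.33733554e+02]
side -1 [-1.13806978e-01 -1.60253512e+02]
side 1 [-1.01879159e-01  1.20470594e+02]
lid plane 1197 [ 0.93653816 -0.0968151  -0.3369319 ] 443.3771108187393 yaw -0.1030096036240153 tilt -0.3453458712997681 [ 500.46545898 -140.21624894  120.37572727] [577.97812151 120.89279313 267.69609815]
bar 255 [557.3 -10.4 327.1] [[547.8 -64.5 300.1]] [564.6  43.3 331.6]
redfin 44 [524.8 -84.5 283.1] [[506.4 -96.4 279.2]] [531.5 -77.1 286.8]
keeper 55 [ 706.  -134.8  108.3] [[ 682.  -152.3   66.7]] [719.3  22.3 112.8]
orange 106 [677.4 -23.9  85.4] [[670.7 -75.3  81.9]] [684.6  30.1  89.4]
studR 1 [ 676.9 -126.7   79.7] [[ 676.9 -126.7   79.7]] [ 676.9 -126.7   79.7]
studL 3 [696.7  51.8  77.8] [[696.   51.7  73.9]] [702.5  75.3  78.6]
```

```bash
python3 -m crank '[{"tz":-0.02,"wz":-0.119,"gripper":0.05},{"tz":-0.02,"wz":-0.119,"gripper":0.05},{"tz":-0.02,"wz":-0.119,"gripper":0.05},{"tz":-0.02,"wz":-0.119,"gripper":0.05},{"tz":-0.02,"wz":-0.119,"gripper":0.05},{"tz":-0.02,"wz":-0.119,"gripper":0.05},{"tz":-0.02,"wz":-0.119,"gripper":0.05},{"tz":-0.02,"wz":-0.119,"gripper":0.05},{"tz":-0.02,"wz":-0.119,"gripper":0.05},{"tz":-0.02,"wz":-0.119,"gripper":0.05}]'
cat > g.py <<'E'
# go-to report: python3 g.py X Y Z tilt  -> remaining shift (tool axes, mm) and turn (rotvec, tool axes)
import sys,numpy as np
from h import *
from scipy.spatial.transform import Rotation as Ro
YAW=-0.1043; f=np.array([np.cos(YAW),np.sin(YAW),0]); l=np.array([-np.sin(YAW),np.cos(YAW),0]); up=np.array([0,0,1.])
H=np.array([501.2,-3.4,72.])
def Rt(tilt):
    z=np.sin(tilt)*f-np.cos(tilt)*up; return np.stack([l,np.cross(z,l),z],1)
def bar(th): return H+f*(255*np.cos(th)-33*np.sin(th))+up*(255*np.sin(th)+33*np.cos(th))
def left(p,tilt):
    o=robot.get_obs();R=Ro.from_quat(np.roll(o["ee_rot"],-1)).as_matrix()
    return R.T@(p-o["ee_pos"]),Ro.from_matrix(R.T@Rt(tilt)).as_rotvec(),o
if __name__=="__main__":
    a=list(map(float,sys.argv[1:])); d,w,o=left(np.array(a[:3]),a[3]); print("shift",d.round(1),"turn",w.round(3),"at",o["ee_pos"].round(1),"q",o["joints"].round(2),"gap",o["finger_gap"],"F",o["ft_force"].round(2))
E
python3 g.py 558.8 -9.4 405 0
```

```text
shift [ 535.  -363.2 -199.3] turn [ 0.   -0.   -1.19] at [ 143.5 -505.   205.7] q [-1.42  0.05  0.1   1.62  0.    1.44] gap 85.42005861402133 F [ 0.06  0.64 -0.36]invalid input at $[0]: expected keys tx, ty, tz, wx, wy, wz, gripper
```

```bash
python3 -m crank '[{"tx":0,"ty":0,"tz":-0.02,"wx":0,"wy":0,"wz":-0.119,"gripper":0.05},{"tx":0,"ty":0,"tz":-0.02,"wx":0,"wy":0,"wz":-0.119,"gripper":0.05},{"tx":0,"ty":0,"tz":-0.02,"wx":0,"wy":0,"wz":-0.119,"gripper":0.05},{"tx":0,"ty":0,"tz":-0.02,"wx":0,"wy":0,"wz":-0.119,"gripper":0.05},{"tx":0,"ty":0,"tz":-0.02,"wx":0,"wy":0,"wz":-0.119,"gripper":0.05},{"tx":0,"ty":0,"tz":-0.02,"wx":0,"wy":0,"wz":-0.119,"gripper":0.05},{"tx":0,"ty":0,"tz":-0.02,"wx":0,"wy":0,"wz":-0.119,"gripper":0.05},{"tx":0,"ty":0,"tz":-0.02,"wx":0,"wy":0,"wz":-0.119,"gripper":0.05},{"tx":0,"ty":0,"tz":-0.02,"wx":0,"wy":0,"wz":-0.119,"gripper":0.05},{"tx":0,"ty":0,"tz":-0.02,"wx":0,"wy":0,"wz":-0.119,"gripper":0.05}]'
python3 g.py 558.8 -9.4 405 0
```

```text
clock: 2.33
ee_pos: [143.4, -504.9, 406.8]
ee_rot: [0.0, 0.741, 0.672, -0.0]
ft_force: [0.0, -0.7, 0.5]
finger_gap: 50.0
grip_force: 0.0
shift [533.8 364.8   1.6] turn [0.    0.001 0.006] at [ 143.4 -504.9  406.8] q [-1.42  0.23  0.72  2.06 -0.    0.25] gap 49.96948593732906 F [ 0.   -0.73  0.55]
```

```bash
R='x'; python3 -m crank '[{"tx":0.027,"ty":0.0182,"tz":0,"wx":0,"wy":0,"wz":0,"gripper":0.05},{"tx":0.027,"ty":0.0182,"tz":0,"wx":0,"wy":0,"wz":0,"gripper":0.05},{"tx":0.027,"ty":0.0182,"tz":0,"wx":0,"wy":0,"wz":0,"gripper":0.05},{"tx":0.027,"ty":0.0182,"tz":0,"wx":0,"wy":0,"wz":0,"gripper":0.05},{"tx":0.027,"ty":0.0182,"tz":0,"wx":0,"wy":0,"wz":0,"gripper":0.05},{"tx":0.027,"ty":0.0182,"tz":0,"wx":0,"wy":0,"wz":0,"gripper":0.05},{"tx":0.027,"ty":0.0182,"tz":0,"wx":0,"wy":0,"wz":0,"gripper":0.05},{"tx":0.027,"ty":0.0182,"tz":0,"wx":0,"wy":0,"wz":0,"gripper":0.05},{"tx":0.027,"ty":0.0182,"tz":0,"wx":0,"wy":0,"wz":0,"gripper":0.05},{"tx":0.027,"ty":0.0182,"tz":0,"wx":0,"wy":0,"wz":0,"gripper":0.05}]'
python3 g.py 558.8 -9.4 405 0
```

```text
clock: 3.17
ee_pos: [353.3, -254.0, 406.0]
ee_rot: [0.0, 0.743, 0.669, 0.0]
ft_force: [1.0, -0.9, -0.2]
finger_gap: 49.9
grip_force: 0.0
shift [264.7 179.    0.9] turn [0.001 0.    0.   ] at [ 353.3 -254.   406. ] q [-0.78 -0.02  0.45  2.04  0.    0.9 ] gap 49.9268677815932 F [ 0.95 -0.93 -0.24]
```

```bash
python3 -m crank '[{"tx":0.027,"ty":0.0182,"tz":0,"wx":0,"wy":0,"wz":0,"gripper":0.05},{"tx":0.027,"ty":0.0182,"tz":0,"wx":0,"wy":0,"wz":0,"gripper":0.05},{"tx":0.027,"ty":0.0182,"tz":0,"wx":0,"wy":0,"wz":0,"gripper":0.05},{"tx":0.027,"ty":0.0182,"tz":0,"wx":0,"wy":0,"wz":0,"gripper":0.05},{"tx":0.027,"ty":0.0182,"tz":0,"wx":0,"wy":0,"wz":0,"gripper":0.05},{"tx":0.027,"ty":0.0182,"tz":0,"wx":0,"wy":0,"wz":0,"gripper":0.05},{"tx":0.027,"ty":0.0182,"tz":0,"wx":0,"wy":0,"wz":0,"gripper":0.05},{"tx":0.027,"ty":0.0182,"tz":0,"wx":0,"wy":0,"wz":0,"gripper":0.05},{"tx":0.027,"ty":0.0182,"tz":0,"wx":0,"wy":0,"wz":0,"gripper":0.05},{"tx":0.025,"ty":0.0182,"tz":0,"wx":0,"wy":0,"wz":0,"gripper":0.05}]'
python3 g.py 558.8 -9.4 304 0
python3 - <<'E'
from h import *
im=robot.get_image("scene"); cv2.imwrite("pics/s1.png",cv2.resize(im["color"][60:240,140:340,::-1],None,fx=3,fy=3))
X=cloud(im);c=im["color"];m=(c.max(2)<70)&(X[...,2]>290)&(X[...,2]<345)&(abs(X[...,0]-555)<20);V=X[m];print(len(V),np.percentile(V,[5,50,95],axis=0).round(1))
E
```

```text
clock: 4.0
ee_pos: [562.1, -6.0, 405.9]
ee_rot: [0.0, 0.743, 0.67, 0.0]
ft_force: [-0.0, -0.9, 1.4]
finger_gap: 49.9
grip_force: 0.0
shift [ -3.8  -3.  101.9] turn [ 0.001 -0.     0.001] at [562.1  -6.  405.9] q [-0.13  0.35  0.87  2.09  0.    1.54] gap 49.85443166621712 F [-0.05 -0.9   1.36]
270 [[ 548.  -689.6  296.1]
 [ 557.4  -13.2  326.2]
 [ 564.5   43.4  331.5]]
```

```bash
python3 -m crank '[{"tx":-0.004,"ty":-0.004,"tz":0.012,"wx":0,"wy":0,"wz":0,"gripper":0.05},{"tx":0,"ty":0,"tz":0.012,"wx":0,"wy":0,"wz":0,"gripper":0.05},{"tx":0,"ty":0,"tz":0.012,"wx":0,"wy":0,"wz":0,"gripper":0.05},{"tx":0,"ty":0,"tz":0.012,"wx":0,"wy":0,"wz":0,"gripper":0.05},{"tx":0,"ty":0,"tz":0.012,"wx":0,"wy":0,"wz":0,"gripper":0.05},{"tx":0,"ty":0,"tz":0.012,"wx":0,"wy":0,"wz":0,"gripper":0.05},{"tx":0,"ty":0,"tz":0.012,"wx":0,"wy":0,"wz":0,"gripper":0.05},{"tx":0,"ty":0,"tz":0.008,"wx":0,"wy":0,"wz":0,"gripper":0.05},{"tx":0,"ty":0,"tz":0.008,"wx":0,"wy":0,"wz":0,"gripper":0.05},{"tx":0,"ty":0,"tz":0,"wx":0,"wy":0,"wz":0,"gripper":0.05}]'
python3 g.py 557 -9.4 304 0
python3 - <<'E'
from h import *
im=robot.get_image("scene"); a=cv2.resize(im["color"][60:210,160:340,::-1],None,fx=3,fy=3)
im=robot.get_image("top"); b=cv2.resize(im["color"][130:230,190:310,::-1],None,fx=2,fy=2)
o=np.zeros((450,780,3),np.uint8);o[:a.shape[0],:540]=a;o[:200,540:780]=b;cv2.imwrite("pics/s2.png",o)
E
```

```text
clock: 4.88
ee_pos: [556.1, -11.3, 303.7]
ee_rot: [-0.001, 0.743, 0.669, -0.001]
ft_force: [0.5, 0.3, 0.2]
finger_gap: 50.2
grip_force: 0.0
shift [ 2.   0.7 -0.3] turn [-0.003 -0.     0.   ] at [556.1 -11.3 303.7] q [-0.14  0.19  0.45  1.84 -0.    1.53] gap 50.167916850164886 F [0.53 0.28 0.2 ]
```

View pics/s2.png

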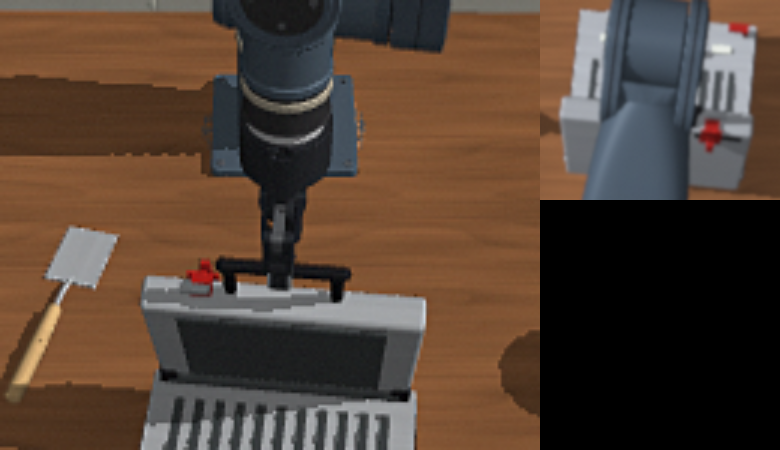

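The gripper straddles the middle of the bar at about (282,270) in the crop, with one finger in front of it and one behind. Closing.

```bash
python3 -m crank '[{"tx":0,"ty":0,"tz":0,"wx":0,"wy":0,"wz":0,"gripper":0},{"tx":0,"ty":0,"tz":0,"wx":0,"wy":0,"wz":0,"gripper":0},{"tx":0,"ty":0,"tz":0,"wx":0,"wy":0,"wz":0,"gripper":0},{"tx":0,"ty":0,"tz":0,"wx":0,"wy":0,"wz":0,"gripper":0},{"tx":0,"ty":0,"tz":0,"wx":0,"wy":0,"wz":0,"gripper":0},{"tx":0,"ty":0,"tz":0,"wx":0,"wy":0,"wz":0,"gripper":0},{"tx":0,"ty":0,"tz":0,"wx":0,"wy":0,"wz":0,"gripper":0},{"tx":0,"ty":0,"tz":0,"wx":0,"wy":0,"wz":0,"gripper":0},{"tx":0,"ty":0,"tz":0,"wx":0,"wy":0,"wz":0,"gripper":0},{"tx":0,"ty":0,"tz":0,"wx":0,"wy":0,"wz":0,"gripper":0}]'
cat > plan.py <<'E'
# rows to follow the arc; TCP = 19mm beyond the bar along tool z (offset estimated from the held pose)
import sys
from g import *
import scipy.optimize as so
th0,th1,t0,t1,off,n=map(float,sys.argv[1:]);n=int(n)
P=lambda th,t: bar(th)+off*Rt(t)[:,2]
ths=np.linspace(th0,th1,n+1);ts=np.linspace(t0,t1,n+1)
for i in range(n):
    R=Rt(ts[i]);print(i,(R.T@(P(ths[i+1],ts[i+1])-P(ths[i],ts[i]))).round(2),"wx",round(-(ts[i+1]-ts[i]),4))
d,w,o=left(P(th0,t0),t0);print("start mismatch",d.round(1),w.round(3))
p=o["ee_pos"]-off*Rt(t0)[:,2]-H; print("angle from pose",np.arctan2(p@up,p@f)-np.arctan2(33,255),"radius",np.hypot(p@up,p@f))
E
python3 plan.py 1.22 0.75 0 0.45 19 10
```

```text
clock: 5.82
ee_pos: [556.9, -11.3, 305.7]
ee_rot: [-0.0, 0.743, 0.669, -0.0]
ft_force: [-1.0, 0.5, 0.0]
finger_gap: 0.1
grip_force: 0.0
0 [-0.   12.58  2.92] wx -0.045
1 [-0.   12.26  3.98] wx -0.045
2 [ 0.   11.84  5.01] wx -0.045
3 [ 0.   11.33  6.  ] wx -0.045
4 [ 0.   10.73  6.94] wx -0.045
5 [-0.   10.05  7.82] wx -0.045
6 [-0.    9.29  8.63] wx -0.045
7 [-0.    8.46  9.37] wx -0.045
8 [ 0.    7.57 10.03] wx -0.045
9 [ 0.    6.62 10.6 ] wx -0.045
start mismatch [2.  0.4 1.9] [-0. -0.  0.]
angle from pose 1.2230560178580439 radius 258.8483460844616
```

Run:
```python
from h import *
im=robot.get_image("scene"); a=cv2.resize(im["color"][100:190,190:320,::-1],None,fx=6,fy=6);cv2.imwrite("pics/s3.png",a)
X=cloud(im);c=im["color"];V=X[(c.max(2)<70)&(X[...,2]>270)&(X[...,2]<345)&(abs(X[...,0]-560)<60)&(abs(X[...,1]+12)<60)]
for y in range(-66,50,10):
    W=V[(V[:,1]>y)&(V[:,1]<y+10)]
    if len(W):print(y,len(W),np.median(W,0).round(1),W.max(0).round(1))
```

```text
-66 43 [549.1 -59.9 314.3] [558.5 -56.4 332.6]
-56 20 [552.7 -52.4 327.6] [562.1 -48.2 332.2]
-46 21 [554.  -40.2 327.6] [559.9 -37.5 332.1]
-36 20 [557.  -30.7 327. ] [559.3 -26.6 330.6]
-26 13 [559.7 -21.2 329.9] [568.6 -16.1 344.2]
-16 14 [561.8 -12.  328.6] [568.6  -7.7 344.8]
-6 17 [5.607e+02 3.000e-01 3.257e+02] [570.3   3.1 342.2]
4 20 [561.3   9.7 328.4] [564.3  13.8 334.8]
14 15 [562.1  19.1 330.2] [566.6  21.9 331.8]
24 22 [562.6  29.7 328.7] [566.3  33.6 331.9]
34 45 [558.1  38.7 311. ] [567.9  43.4 332.1]
44 7 [561.9  46.2 323.3] [567.4  46.3 331.9]
```

View pics/s3.png

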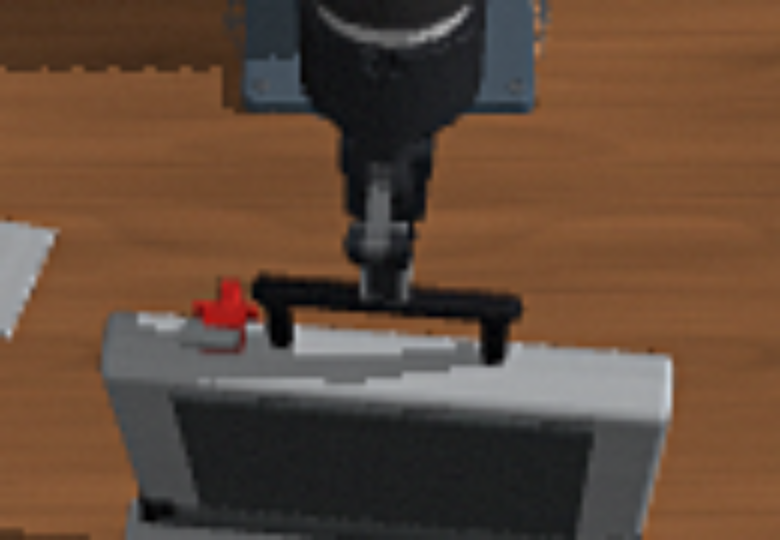

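The fingers closed to a gap of 0, so the bar isn't between them. I'll check the geometry at that column, around (254, 137–157) in the full image.

Run:
```python
from h import *
im=robot.get_image("scene");X=cloud(im);c=im["color"]
for v in range(132,160):
    print(v,X[v,254].round(0),c[v,254],"|",X[v,240].round(0),c[v,240])
print(robot.get_obs()["finger_gap"],robot.get_obs()["ft_force"])
```

```text
132 [599. -13. 435.] [ 97  99 100] | [168. -55.  -2.] [113  73  45]
133 [602. -13. 434.] [100 102 104] | [174. -55.  -1.] [122  80  49]
134 [602. -13. 431.] [100 103 104] | [184. -55.   3.] [118  79  49]
135 [605. -13. 430.] [ 99 101 103] | [186. -55.   0.] [124  81  50]
136 [606. -13. 428.] [92 93 96] | [192. -55.   1.] [121  78  45]
137 [610. -13. 429.] [89 91 93] | [200. -55.   4.] [119  78  48]
138 [611. -13. 427.] [80 81 82] | [201. -55.   0.] [119  78  45]
139 [615. -13. 427.] [70 72 73] | [208. -55.   2.] [127  84  52]
140 [616. -13. 424.] [84 84 88] | [212. -55.   0.] [130  86  53]
141 [616. -13. 421.] [56 56 59] | [219. -55.   2.] [126  82  51]
142 [616. -12. 418.] [29 30 29] | [222. -55.  -0.] [122  80  48]
143 [613. -12. 410.] [16 17 17] | [228. -54.   1.] [120  79  50]
144 [585. -12. 377.] [15 14 20] | [230. -54.  -2.] [132  87  55]
145 [572. -11. 360.] [20 20 21] | [240. -54.   3.] [141  91  56]
146 [569. -11. 353.] [19 21 24] | [547. -48. 328.] [58 39 25]
147 [568. -11. 347.] [21 21 22] | [553. -48. 331.] [ 3  7 13]
148 [567. -11. 342.] [19 21 23] | [554. -48. 328.] [25 24 27]
149 [572. -11. 344.] [16 18 20] | [555. -48. 325.] [14 16 16]
150 [559. -10. 326.] [34 35 37] | [557. -48. 323.] [ 0  6 10]
151 [564. -11. 328.] [ 7 12 18] | [269. -54.   2.] [93 60 37]
152 [270.  -2.  -2.] [96 61 38] | [278. -54.   6.] [133  83  49]
153 [280.  -3.   3.] [133  84  50] | [279. -54.   2.] [133  79  41]
154 [281.  -3.  -1.] [129  76  37] | [530. -49. 277.] [137 124 115]
155 [535.  -9. 279.] [134 118 113] | [532. -49. 276.] [162 166 168]
156 [536.  -9. 275.] [157 160 163] | [536. -49. 275.] [167 171 172]
157 [541.  -9. 277.] [162 166 170] | [538. -49. 273.] [164 165 169]
158 [543.  -9. 275.] [167 170 172] | [540. -49. 272.] [172 174 176]
159 [548. -10. 277.] [113 114 116] | [546. -49. 274.] [117 119 120]
0.031887816072954475 [-0.34078584  0.24390468  0.76387793]
```

Run:
```python
from h import *
im=robot.get_image("scene");X=cloud(im);c=im["color"]
for v in range(143,154):
    print(v," ".join("%4.0f/%3.0f/%3d"%(X[v,u,0],X[v,u,2],c[v,u].mean()) for u in range(246,264,2)))
o=robot.get_obs();p=o["ee_pos"]
for q in(p,p+[14,0,0],p+[0,0,19],p+[0,0,35],p+[14,0,35],p+[39,0,0]):
    s=np.array(im["R"])@q+im["t"];s=s[:2]/s[2];s=s*(1+im["k1"]*(s@s));print(q.round(),(np.array(im["intrinsics"])@[*s,1])[:2].round(1))
```

```text
143  230/  3/ 82  604/401/ 41  606/403/ 11  604/401/ 32  609/406/ 20  615/413/ 15  584/380/ 70  229/  2/ 85  222/ -5/ 87
144  233/  1/ 91  228/ -4/ 90  563/354/ 43  567/358/ 15  587/379/ 15  596/389/  5  555/346/108  233/  2/ 88  233/  2/ 89
145  238/  1/ 92  240/  3/ 94  565/351/ 89  570/358/ 18  573/360/ 17  570/357/ 34  557/343/124  236/ -1/ 83  243/  6/ 82
146  241/ -1/ 57  243/  1/ 72  560/343/ 97  568/351/ 18  567/350/ 22  568/352/ 37  557/340/110  241/ -1/ 85  248/  6/ 85
147  552/330/ 18  555/333/ 27  563/342/ 98  572/352/ 13  569/349/ 20  570/350/ 49  553/332/ 62  252/  5/ 74  251/  4/ 72
148  555/329/ 16  558/333/ 10  563/339/104  569/345/ 23  571/347/ 21  574/350/ 42  555/329/ 35  557/332/ 32  557/331/ 31
149  557/328/ 19  560/331/ 19  557/327/ 75  568/340/ 36  569/341/ 18  572/344/ 39  558/329/ 40  560/331/ 22  560/331/ 20
150  560/327/ 10  560/327/ 11  558/324/ 27  558/325/ 15  557/324/ 34  557/324/ 41  559/326/ 29  560/327/ 26  560/327/ 29
151  556/319/ 19  557/320/  3  561/324/  2  559/322/  3  561/324/ 10  563/326/ 17  561/324/ 12  562/325/ 18  564/328/ 19
152  275/  3/ 88  275/  3/ 88  272/ -1/ 89  272/ -0/ 65  272/  0/ 66  561/320/ 39  559/318/ 18  561/320/ 20  563/323/  3
153  280/  3/ 86  273/ -5/ 89  276/ -1/ 92  275/ -2/ 88  274/ -4/ 89  279/  3/ 88  283/  7/ 87  275/ -2/ 87  281/  5/ 87
[557. -11. 306.] [253.6 154.4]
[571. -11. 306.] [253.6 158.2]
[557. -11. 325.] [253.7 149.7]
[557. -11. 341.] [253.8 145.7]
[571. -11. 341.] [253.8 149.5]
[596. -11. 306.] [253.7 165.3]
```

The camera shows the closed fingertips at about z 338, just above the bar and roughly 30 mm higher than the TCP reading says. I'll open and measure the tips.

```bash
python3 -m crank '[{"tx":0,"ty":0,"tz":0,"wx":0,"wy":0,"wz":0,"gripper":0.05},{"tx":0,"ty":0,"tz":0,"wx":0,"wy":0,"wz":0,"gripper":0.05},{"tx":0,"ty":0,"tz":0,"wx":0,"wy":0,"wz":0,"gripper":0.05},{"tx":0,"ty":0,"tz":0,"wx":0,"wy":0,"wz":0,"gripper":0.05},{"tx":0,"ty":0,"tz":0,"wx":0,"wy":0,"wz":0,"gripper":0.05},{"tx":0,"ty":0,"tz":0,"wx":0,"wy":0,"wz":0,"gripper":0.05},{"tx":0,"ty":0,"tz":0,"wx":0,"wy":0,"wz":0,"gripper":0.05},{"tx":0,"ty":0,"tz":0,"wx":0,"wy":0,"wz":0,"gripper":0.05},{"tx":0,"ty":0,"tz":0,"wx":0,"wy":0,"wz":0,"gripper":0.05},{"tx":0,"ty":0,"tz":0,"wx":0,"wy":0,"wz":0,"gripper":0.05}]'
python3 - <<'E'
from h import *
im=robot.get_image("scene");X=cloud(im);c=im["color"]
for v in range(140,164):
    print(v," ".join("%4.0f/%3.0f/%3d"%(X[v,u,0],X[v,u,2],c[v,u].mean()) for u in range(248,262,2)))
E
```

```text
clock: 6.8
ee_pos: [556.9, -11.3, 305.7]
ee_rot: [0.0, 0.743, 0.669, 0.0]
ft_force: [-0.8, -0.3, -0.3]
finger_gap: 50.0
grip_force: 0.0
140  621/429/ 16  625/434/ 34  623/432/ 52  623/432/ 31  623/432/ 29  592/399/ 41  210/ -1/ 93
141  622/427/ 14  621/427/ 29  624/429/ 40  622/427/ 23  626/432/ 17  211/ -6/ 74  211/ -6/ 86
142  619/421/ 10  614/415/ 30  621/423/ 40  622/424/ 23  624/426/ 17  218/ -4/ 76  225/  4/ 82
143  618/415/ 11  618/416/ 18  618/416/ 31  623/421/ 22  620/419/ 11  226/ -1/ 81  225/ -2/ 84
144  619/414/ 13  620/415/ 21  618/413/ 21  620/414/ 20  619/413/ 16  590/382/ 67  234/  2/ 90
145  617/407/ 12  620/411/ 19  618/409/ 17  618/409/ 21  624/415/ 18  591/380/ 48  237/  0/ 85
146  614/400/ 16  615/402/ 20  619/407/ 20  616/403/ 12  618/405/ 16  244/  2/ 87  242/ -0/ 85
147  615/398/ 17  609/392/ 25  610/393/ 22  608/391/ 22  617/401/ 17  549/327/ 63  245/ -2/ 75
148  613/393/ 17  611/390/ 32  607/386/ 34  610/389/ 35  613/393/ 15  559/333/ 31  557/332/ 35
149  613/389/ 20  614/390/ 25  610/386/ 30  613/389/ 29  617/394/ 15  560/331/ 25  559/329/ 23
150  609/381/ 
[... 615 characters left out ...]
5/275/117  534/273/156  537/276/149
157  541/277/167  539/275/172  541/276/171  538/274/163  541/277/164  538/274/173  538/274/172
158  543/274/168  nan/nan/169  542/274/171  544/276/172  543/275/173  540/272/114  544/277/114
159  547/275/115  547/275/116  543/270/115  546/274/115  545/273/115  543/271/ 97  543/271/ 97
160  549/273/101  548/272/101  549/273/100  549/273/ 98  545/269/101  548/272/102  550/274/100
161  552/272/103  550/270/102  553/273/102  552/272/102  551/271/100  551/272/ 95  551/272/ 95
162  552/268/104  552/268/102  552/268/ 96  553/269/ 97  556/273/ 95  553/269/161  557/274/161
163  558/271/101  554/267/ 99  558/271/164  556/268/163  556/269/160  559/272/170  558/271/170
```

```bash
python3 -m crank '[{"tx":0.001,"ty":0,"tz":0.005,"wx":0,"wy":0,"wz":0,"gripper":0.05},{"tx":0,"ty":0.001,"tz":0.005,"wx":0,"wy":0,"wz":0,"gripper":0.05},{"tx":0,"ty":0,"tz":0.005,"wx":0,"wy":0,"wz":0,"gripper":0.05},{"tx":0,"ty":0,"tz":0.005,"wx":0,"wy":0,"wz":0,"gripper":0.05},{"tx":0,"ty":0,"tz":0.005,"wx":0,"wy":0,"wz":0,"gripper":0.05},{"tx":0,"ty":0,"tz":0.004,"wx":0,"wy":0,"wz":0,"gripper":0.05},{"tx":0,"ty":0,"tz":0.004,"wx":0,"wy":0,"wz":0,"gripper":0.05},{"tx":0,"ty":0,"tz":0,"wx":0,"wy":0,"wz":0,"gripper":0.05},{"tx":0,"ty":0,"tz":0,"wx":0,"wy":0,"wz":0,"gripper":0.05},{"tx":0,"ty":0,"tz":0,"wx":0,"wy":0,"wz":0,"gripper":0.05}]'
python3 - <<'E'
from h import *
im=robot.get_image("scene");X=cloud(im)
for v in range(146,172,2):
    print(v," ".join("%4.0f/%3.0f"%(X[v,u,0],X[v,u,2]) for u in range(248,262,2)))
E
```

```text
clock: 7.68
ee_pos: [558.1, -10.4, 272.9]
ee_rot: [0.0, 0.743, 0.669, 0.0]
ft_force: [-0.1, 0.1, -0.2]
finger_gap: 50.0
grip_force: 0.0
146  618/405  619/406  618/405  618/406  620/407  590/375  584/369
148  624/404  627/407  624/404  623/403  624/404  590/368  555/330
150  623/396  623/396  622/395  621/394  627/401  565/332  563/330
152  621/387  621/386  624/390  617/382  624/390  560/319  562/321
154  616/374  619/376  621/379  621/379  622/380  594/349  282/  0
156  617/367  607/355  611/360  609/358  618/368  537/277  535/275
158  616/358  613/354  613/354  614/355  616/358  546/278  544/276
160  548/272  587/317  597/329  596/328  592/323  547/271  550/275
162  552/268  590/312  593/316  597/320  590/312  551/268  554/270
164  557/265  558/267  588/302  594/309  589/303  562/271  561/270
166  560/260  562/262  563/263  561/261  561/261  565/266  566/268
168  561/252  563/255  564/256  564/256  563/255  561/253  560/252
170  559/241  557/239  559/241  561/244  560/243  565/249  565/249
```

```bash
python3 -m crank '[{"tx":0,"ty":0,"tz":0,"wx":0,"wy":0,"wz":0,"gripper":0},{"tx":0,"ty":0,"tz":0,"wx":0,"wy":0,"wz":0,"gripper":0},{"tx":0,"ty":0,"tz":0,"wx":0,"wy":0,"wz":0,"gripper":0},{"tx":0,"ty":0,"tz":0,"wx":0,"wy":0,"wz":0,"gripper":0},{"tx":0,"ty":0,"tz":0,"wx":0,"wy":0,"wz":0,"gripper":0},{"tx":0,"ty":0,"tz":0,"wx":0,"wy":0,"wz":0,"gripper":0},{"tx":0,"ty":0,"tz":0,"wx":0,"wy":0,"wz":0,"gripper":0},{"tx":0,"ty":0,"tz":0,"wx":0,"wy":0,"wz":0,"gripper":0},{"tx":0,"ty":0,"tz":0,"wx":0,"wy":0,"wz":0,"gripper":0},{"tx":0,"ty":0,"tz":0,"wx":0,"wy":0,"wz":0,"gripper":0}]'
python3 plan.py 1.22 0.85 0 0.35 52 10
```

```text
clock: 8.57
ee_pos: [558.2, -10.4, 273.0]
ee_rot: [0.0, 0.743, 0.669, 0.0]
ft_force: [-0.6, -0.5, 2.2]
finger_gap: 12.1
grip_force: 58.5
0 [ 0.   11.06  2.23] wx -0.035
1 [-0.   10.87  2.89] wx -0.035
2 [-0.   10.64  3.54] wx -0.035
3 [ 0.   10.36  4.16] wx -0.035
4 [ 0.   10.03  4.77] wx -0.035
5 [0.   9.67 5.34] wx -0.035
6 [-0.    9.26  5.9 ] wx -0.035
7 [0.   8.82 6.41] wx -0.035
8 [-0.    8.33  6.9 ] wx -0.035
9 [0.   7.82 7.35] wx -0.035
start mismatch [ 1.  -0.8  2.2] [0.001 0.    0.   ]
angle from pose 1.2189481869300574 radius 259.42898324027584
```

```bash
cat > barfit.py <<'E'
from g import *
im=robot.get_image("scene");X=cloud(im);c=im["color"].max(2)
L=(X-H)@l;F=(X-H)@f;Z=X[...,2]-72;r=np.hypot(F,Z)
m=(c<75)&(abs(L)>18)&(abs(L)<44)&(abs(r-257)<16)&(F>0)
V=np.stack([F[m],Z[m]],1)
import scipy.optimize as so
# circle of radius 7, camera sees the near side
s=so.least_squares(lambda p:np.hypot(*(V-p).T)-7,V.mean(0)-[3,4],loss="soft_l1")
p=s.x;print("bar n",m.sum(),"F,Z",p.round(1),"r",np.hypot(*p).round(1),"theta",(np.arctan2(p[1],p[0])-np.arctan2(33,255)).round(4),"rms",np.std(s.fun).round(1))
o=robot.get_obs();d=o["ee_pos"]-H;R=Ro.from_quat(np.roll(o["ee_rot"],-1)).as_matrix();z=R[:,2]
q=np.array([d@f,d@up])-p;print("ee-bar: F,Z",q.round(1),"tilt",np.arctan2(z@f,-z@up).round(3),"along tool z",(q@[z@f,z@up]).round(1),"tool y",(q@[R[:,1]@f,R[:,1]@up]).round(1),"F",o["ft_force"].round(1),"gap",o["finger_gap"].round(1),"q",o["joints"].round(2))
E
python3 barfit.py
python3 -m crank '[{"tx":0,"ty":0.001,"tz":0,"wx":-0.02,"wy":0,"wz":0,"gripper":0},{"tx":0,"ty":0.001,"tz":0,"wx":-0.02,"wy":0,"wz":0,"gripper":0},{"tx":0,"ty":0.001,"tz":0,"wx":-0.02,"wy":0,"wz":0,"gripper":0},{"tx":0,"ty":0.001,"tz":0,"wx":-0.02,"wy":0,"wz":0,"gripper":0},{"tx":0,"ty":0.001,"tz":0,"wx":-0.02,"wy":0,"wz":0,"gripper":0},{"tx":0,"ty":0.001,"tz":0,"wx":-0.02,"wy":0,"wz":0,"gripper":0},{"tx":0,"ty":0.001,"tz":0,"wx":-0.02,"wy":0,"wz":0,"gripper":0},{"tx":0,"ty":0.001,"tz":0,"wx":-0.02,"wy":0,"wz":0,"gripper":0},{"tx":0,"ty":0.001,"tz":0,"wx":-0.02,"wy":0,"wz":0,"gripper":0},{"tx":0,"ty":0.0004,"tz":0,"wx":-0.02,"wy":0,"wz":0,"gripper":0}]'
python3 barfit.py
```

```text
bar n 106 F,Z [ 57.8 250.3] r 256.9 theta 1.2154 rms 95.3
clock: 9.45
ee_pos: [567.5, -11.4, 273.1]
ee_rot: [0.075, 0.739, 0.666, 0.067]
ft_force: [-0.2, 1.1, 2.0]
finger_gap: 11.9
grip_force: 61.7
bar n 108 F,Z [ 66. 253.] r 261.5 theta 1.1868 rms 98.9Traceback (most recent call last):
  File "barfit.py", line 11, in <module>
    q=np.array([d@f,d@up])-p;print("ee-bar: F,Z",q.round(1),"tilt",np.arctan2(z@f,-z@up).round(3),"along tool z",(q@[z@f,z@up]).round(1),"tool y",(q@[R[:,1]@f,R[:,1]@up]).round(1),"F",o["ft_force"].round(1),"gap",o["finger_gap"].round(1),"q",o["joints"].round(2))
                                                                                                                                                                                                                     ^^^^^^^^^^^^^^^^^^^^^
AttributeError: 'float' object has no attribute 'round'
Traceback (most recent call last):
  File "barfit.py", line 11, in <module>
    q=np.array([d@f,d@up])-p;print("ee-bar: F,Z",q.round(1),"tilt",np.arctan2(z@f,-z@up).round(3),"along tool z",(q@[z@f,z@up]).round(1),"tool y",(q@[R[:,1]@f,R[:,1]@up]).round(1),"F",o["ft_force"].round(1),"gap",o["finger_gap"].round(1),"q",o["joints"].round(2))
                                                                                                                                                                                                                     ^^^^^^^^^^^^^^^^^^^^^
AttributeError: 'float' object has no attribute 'round'
```

```bash
sed -i 's/^m=.*/gu=float(sys.argv[1]);m=(c<75)\&(abs(L)>18)\&(abs(L)<44)\&(abs(r-257)<16)\&(abs(np.arctan2(Z,F)-gu-.129)<.07)/; s/o\["finger_gap"\].round(1)/o["finger_gap"]/' barfit.py; python3 barfit.py 1.2
```

```text
bar n 95 F,Z [ 55.5 250.3] r 256.4 theta 1.2237 rms 2.0
ee-bar: F,Z [ 10.6 -49. ] tilt 0.201 along tool z 50.2 tool y 0.6 F [-1.2  0.9  1.9] gap 12.22313810907253 q [-0.14 -0.05  0.11  1.54  0.01  1.53]
```

```bash
python3 plan.py 1.222 0.822 0.2 0.3 50 10; echo; python3 plan.py .822 .422 .3 .4 50 10 ; echo;python3 plan.py .422 .122 .4 .55 50 10
```

```text
0 [-0.    9.8   4.38] wx -0.01
1 [0.   9.57 4.84] wx -0.01
2 [0.   9.32 5.29] wx -0.01
3 [0.   9.05 5.72] wx -0.01
4 [-0.    8.75  6.14] wx -0.01
5 [0.   8.43 6.54] wx -0.01
6 [0.   8.09 6.93] wx -0.01
7 [-0.    7.74  7.3 ] wx -0.01
8 [-0.    7.36  7.66] wx -0.01
9 [-0.    6.97  7.99] wx -0.01
start mismatch [ 1.   0.1 -0.7] [0.001 0.    0.   ]
angle from pose 1.2211724662702077 radius 256.4688825781085

0 [0.   6.56 8.3 ] wx -0.01
1 [-0.    6.14  8.6 ] wx -0.01
2 [0.   5.71 8.87] wx -0.01
3 [0.   5.26 9.12] wx -0.01
4 [-0.    4.79  9.34] wx -0.01
5 [0.   4.32 9.55] wx -0.01
6 [0.   3.84 9.72] wx -0.01
7 [-0.    3.35  9.88] wx -0.01
8 [ 0.    2.85 10.01] wx -0.01
9 [-0.    2.35 10.11] wx -0.01
start mismatch [ 1.  88.2 58.5] [-0.099  0.     0.   ]
angle from pose 1.2386917638558128 radius 254.24027867307854

0 [-0.    1.79  7.64] wx -0.015
1 [0.   1.45 7.68] wx -0.015
2 [-0.   1.1  7.7] wx -0.015
3 [0.   0.76 7.71] wx -0.015
4 [-0.    0.41  7.7 ] wx -0.015
5 [-0.    0.06  7.68] wx -0.015
6 [ 0.   -0.28  7.64] wx -0.015
7 [-0.   -0.63  7.58] wx -0.015
8 [ 0.   -0.97  7.51] wx -0.015
9 [-0.   -1.3   7.43] wx -0.015
start mismatch [  1.  146.5 144.9] [-0.199  0.     0.   ]
angle from pose 1.255588772849123 radius 251.6493485060314
```

```bash
python3 -m crank '[{"tx":0,"ty":0.0098,"tz":0.0044,"wx":-0.01,"wy":0,"wz":0,"gripper":0},{"tx":0,"ty":0.0096,"tz":0.0048,"wx":-0.01,"wy":0,"wz":0,"gripper":0},{"tx":0,"ty":0.0093,"tz":0.0053,"wx":-0.01,"wy":0,"wz":0,"gripper":0},{"tx":0,"ty":0.009,"tz":0.0057,"wx":-0.01,"wy":0,"wz":0,"gripper":0},{"tx":0,"ty":0.0088,"tz":0.0061,"wx":-0.01,"wy":0,"wz":0,"gripper":0},{"tx":0,"ty":0.0084,"tz":0.0065,"wx":-0.01,"wy":0,"wz":0,"gripper":0},{"tx":0,"ty":0.0081,"tz":0.0069,"wx":-0.01,"wy":0,"wz":0,"gripper":0},{"tx":0,"ty":0.0077,"tz":0.0073,"wx":-0.01,"wy":0,"wz":0,"gripper":0},{"tx":0,"ty":0.0074,"tz":0.0077,"wx":-0.01,"wy":0,"wz":0,"gripper":0},{"tx":0,"ty":0.007,"tz":0.008,"wx":-0.01,"wy":0,"wz":0,"gripper":0}]'
python3 barfit.py 0.82;python3 plan.py .822 .422 .3 .4 50 2|tail -2
```

```text
clock: 10.38
ee_pos: [665.6, -21.5, 232.1]
ee_rot: [0.111, 0.735, 0.662, 0.1]
ft_force: [-2.6, 0.6, -2.2]
finger_gap: 11.9
grip_force: 58.4
bar n 87 F,Z [151.  206.2] r 255.6 theta 0.81 rms 1.7
ee-bar: F,Z [ 15.9 -47.3] tilt 0.302 along tool z 49.9 tool y 1.2 F [ 2.8  0.5 -1.7] gap 12.245623779321624 q [-0.14  0.07  0.13  1.33  0.01  1.54]
start mismatch [ 0.9 -1.9 -3.2] [ 0.002 -0.     0.   ]
angle from pose 0.8074400858679636 radius 256.715643025492
```

```bash
python3 -m crank '[{"tx":0,"ty":0.0065,"tz":0.0083,"wx":-0.01,"wy":0,"wz":0,"gripper":0},{"tx":0,"ty":0.0061,"tz":0.0086,"wx":-0.01,"wy":0,"wz":0,"gripper":0},{"tx":0,"ty":0.0057,"tz":0.0088,"wx":-0.01,"wy":0,"wz":0,"gripper":0},{"tx":0,"ty":0.0052,"tz":0.0091,"wx":-0.01,"wy":0,"wz":0,"gripper":0},{"tx":0,"ty":0.0047,"tz":0.0093,"wx":-0.01,"wy":0,"wz":0,"gripper":0},{"tx":0,"ty":0.0042,"tz":0.0095,"wx":-0.01,"wy":0,"wz":0,"gripper":0},{"tx":0,"ty":0.0038,"tz":0.0097,"wx":-0.01,"wy":0,"wz":0,"gripper":0},{"tx":0,"ty":0.0033,"tz":0.0099,"wx":-0.01,"wy":0,"wz":0,"gripper":0},{"tx":0,"ty":0.0028,"tz":0.01,"wx":-0.01,"wy":0,"wz":0,"gripper":0},{"tx":0,"ty":0.0023,"tz":0.0101,"wx":-0.01,"wy":0,"wz":0,"gripper":0}]'
python3 barfit.py 0.41;python3 plan.py .41 .11 .4 .55 50 10
```

```text
clock: 11.27
ee_pos: [737.5, -29.0, 157.7]
ee_rot: [0.147, 0.728, 0.656, 0.132]
ft_force: [-3.2, 0.5, -2.8]
finger_gap: 12.2
grip_force: 58.4
bar n 102 F,Z [220.3 127. ] r 254.3 theta 0.3941 rms 1.8
ee-bar: F,Z [ 18.3 -43.1] tilt 0.398 along tool z 46.8 tool y 0.2 F [ 2.1  0.  -4.4] gap 12.035532858516701 q [-0.14  0.14  0.03  1.06  0.01  1.54]
0 [0.   1.7  7.65] wx -0.015
1 [0.   1.36 7.68] wx -0.015
2 [-0.    1.01  7.7 ] wx -0.015
3 [0.   0.66 7.71] wx -0.015
4 [-0.    0.32  7.7 ] wx -0.015
5 [-0.   -0.03  7.67] wx -0.015
6 [-0.   -0.37  7.63] wx -0.015
7 [-0.   -0.72  7.57] wx -0.015
8 [ 0.   -1.06  7.49] wx -0.015
9 [ 0.   -1.39  7.4 ] wx -0.015
start mismatch [ 0.9  2.2 -1.2] [-0.002 -0.     0.   ]
angle from pose 0.4065760493754179 radius 254.83070234991143
```

```bash
python3 -m crank '[{"tx":0,"ty":0.0019,"tz":0.0077,"wx":-0.015,"wy":0,"wz":0,"gripper":0},{"tx":0,"ty":0.0016,"tz":0.0077,"wx":-0.015,"wy":0,"wz":0,"gripper":0},{"tx":0,"ty":0.0012,"tz":0.0077,"wx":-0.015,"wy":0,"wz":0,"gripper":0},{"tx":0,"ty":0.0009,"tz":0.0077,"wx":-0.015,"wy":0,"wz":0,"gripper":0},{"tx":0,"ty":0.0005,"tz":0.0077,"wx":-0.015,"wy":0,"wz":0,"gripper":0},{"tx":0,"ty":0.0002,"tz":0.0077,"wx":-0.015,"wy":0,"wz":0,"gripper":0},{"tx":0,"ty":-0.0002,"tz":0.0076,"wx":-0.015,"wy":0,"wz":0,"gripper":0},{"tx":0,"ty":-0.0006,"tz":0.0075,"wx":-0.015,"wy":0,"wz":0,"gripper":0},{"tx":0,"ty":-0.001,"tz":0.0075,"wx":-0.015,"wy":0,"wz":0,"gripper":0},{"tx":0,"ty":-0.0013,"tz":0.0074,"wx":-0.015,"wy":0,"wz":0,"gripper":0}]'
python3 barfit.py 0.11;python3 plan.py .11 .06 .55 .55 50 5
```

```text
clock: 12.15
ee_pos: [769.6, -32.3, 86.1]
ee_rot: [0.197, 0.716, 0.645, 0.177]
ft_force: [-10.7, 1.1, -3.4]
finger_gap: 11.8
grip_force: 58.5
bar n 81 F,Z [248.9  50. ] r 253.9 theta 0.0695 rms 2.2
ee-bar: F,Z [ 21.4 -37.5] tilt 0.537 along tool z 43.1 tool y -0.8 F [-6.1  0.2 -4.1] gap 11.866116889680264 q [-0.14  0.12 -0.19  0.72  0.02  1.54]
0 [-0.   -0.8   2.44] wx -0.0
1 [ 0.   -0.82  2.44] wx -0.0
2 [-0.   -0.85  2.43] wx -0.0
3 [ 0.   -0.87  2.42] wx -0.0
4 [ 0.   -0.9   2.41] wx -0.0
start mismatch [ 0.8  7.8 -1.9] [-0.013 -0.     0.   ]
angle from pose 0.09353935673418315 radius 250.27397500943744
```

```bash
python3 -m crank '[{"tx":0,"ty":-0.001,"tz":0.0004,"wx":0,"wy":0,"wz":0,"gripper":0},{"tx":0,"ty":-0.001,"tz":0.0004,"wx":0,"wy":0,"wz":0,"gripper":0},{"tx":0,"ty":-0.0006,"tz":0.0006,"wx":0,"wy":0,"wz":0,"gripper":0},{"tx":0,"ty":-0.0006,"tz":0.0006,"wx":0,"wy":0,"wz":0,"gripper":0},{"tx":0,"ty":-0.0005,"tz":0.0007,"wx":0,"wy":0,"wz":0,"gripper":0},{"tx":0,"ty":-0.0005,"tz":0.0007,"wx":0,"wy":0,"wz":0,"gripper":0},{"tx":0,"ty":-0.0005,"tz":0.0007,"wx":0,"wy":0,"wz":0,"gripper":0},{"tx":0,"ty":-0.0005,"tz":0.0007,"wx":0,"wy":0,"wz":0,"gripper":0},{"tx":0,"ty":-0.0003,"tz":0.0005,"wx":0,"wy":0,"wz":0,"gripper":0},{"tx":0,"ty":0,"tz":0,"wx":0,"wy":0,"wz":0,"gripper":0}]'
python3 barfit.py 0.06;python3 - <<'E'
from h import *
im=robot.get_image("scene"); a=cv2.resize(im["color"][130:280,180:320,::-1],None,fx=4,fy=4);cv2.imwrite("pics/s4.png",a)
E
```

```text
clock: 13.03
ee_pos: [770.3, -32.4, 83.8]
ee_rot: [0.199, 0.716, 0.645, 0.179]
ft_force: [-12.0, -0.3, 2.3]
finger_gap: 11.6
grip_force: 60.2
bar n 86 F,Z [248.5  48.6] r 253.2 theta 0.0645 rms 2.1
ee-bar: F,Z [ 22.1 -36.8] tilt 0.543 along tool z 43.0 tool y -0.1 F [-11.9   0.7   1.8] gap 11.959657098368895 q [-0.14  0.12 -0.2   0.71  0.02  1.54]
```

View pics/s4.png

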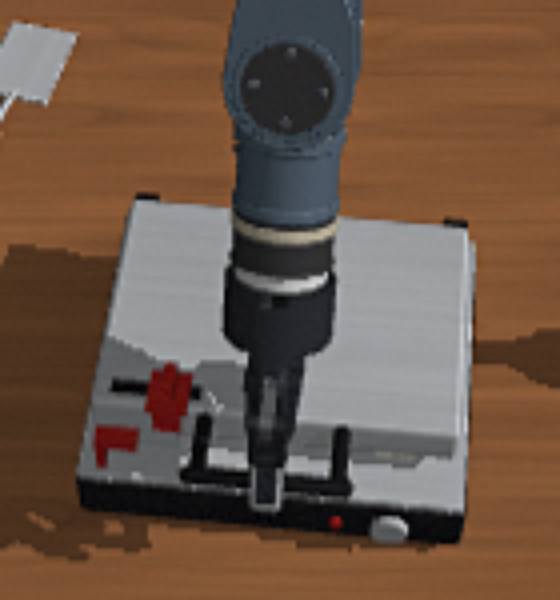

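The lid is almost shut at about 0.065 rad. The fin is at (170,395) and the keeper at (115,445) in the crop. The vertical force has turned positive, so the strip is carrying the lid. I'll ease the sideways pull, then let go.

```bash
python3 -m crank '[{"tx":0,"ty":-0.001,"tz":-0.0005,"wx":0,"wy":0,"wz":0,"gripper":0},{"tx":0,"ty":-0.001,"tz":-0.0005,"wx":0,"wy":0,"wz":0,"gripper":0},{"tx":0,"ty":-0.001,"tz":-0.0005,"wx":0,"wy":0,"wz":0,"gripper":0},{"tx":0,"ty":0,"tz":0,"wx":0,"wy":0,"wz":0,"gripper":0},{"tx":0,"ty":0,"tz":0,"wx":0,"wy":0,"wz":0,"gripper":0.014},{"tx":0,"ty":0,"tz":0,"wx":0,"wy":0,"wz":0,"gripper":0.02},{"tx":0,"ty":0,"tz":0,"wx":0,"wy":0,"wz":0,"gripper":0.03},{"tx":0,"ty":0,"tz":0,"wx":0,"wy":0,"wz":0,"gripper":0.035},{"tx":0,"ty":0,"tz":0,"wx":0,"wy":0,"wz":0,"gripper":0.035},{"tx":0,"ty":0,"tz":0,"wx":0,"wy":0,"wz":0,"gripper":0.035}]'
python3 barfit.py 0.06
```

```text
clock: 13.97
ee_pos: [771.3, -32.8, 87.1]
ee_rot: [0.203, 0.715, 0.644, 0.183]
ft_force: [0.5, 0.1, -0.1]
finger_gap: 34.8
grip_force: 0.0
bar n 87 F,Z [248.7  48.4] r 253.4 theta 0.0634 rms 1.8
ee-bar: F,Z [ 22.6 -33.8] tilt 0.552 along tool z 40.6 tool y 1.5 F [ 0.3 -0.7 -0.3] gap 35.136640221906035 q [-0.14  0.11 -0.2   0.7   0.02  1.54]
```

```bash
python3 -m crank '[{"tx":0,"ty":-0.001,"tz":-0.01,"wx":0,"wy":0,"wz":0,"gripper":0.035},{"tx":0,"ty":0,"tz":-0.012,"wx":0,"wy":0,"wz":0,"gripper":0.035},{"tx":0,"ty":0,"tz":-0.014,"wx":0,"wy":0,"wz":0,"gripper":0.035},{"tx":0,"ty":0,"tz":-0.014,"wx":0,"wy":0,"wz":0,"gripper":0.035},{"tx":0,"ty":0,"tz":-0.014,"wx":0,"wy":0,"wz":0,"gripper":0.035},{"tx":0,"ty":0,"tz":-0.014,"wx":0.08,"wy":0,"wz":0,"gripper":0},{"tx":0,"ty":0,"tz":-0.014,"wx":0.115,"wy":0,"wz":0,"gripper":0},{"tx":0,"ty":0,"tz":-0.014,"wx":0.12,"wy":0,"wz":0,"gripper":0},{"tx":0,"ty":0,"tz":-0.014,"wx":0.12,"wy":0,"wz":0,"gripper":0},{"tx":0,"ty":0,"tz":-0.012,"wx":0.115,"wy":0,"wz":0,"gripper":0}]'
python3 g.py 682.6 -66.7 110 0
python3 - <<'E'
from g import *
for n in("scene","top"):
    im=robot.get_image(n);X=cloud(im);c=im["color"].astype(int)
    A=(X-H)@f;L=-((X-H)@l);Z=X[...,2]
    red=(c[...,0]>110)&(c[...,1]<60)&(c[...,2]<70)&(A>150)&(A<240)
    fin=red&(L>50)&(L<115)&(A<207);print(n,"fin F,y,z",fin.sum(),np.nanmedian(A[fin]),np.nanpercentile(L[fin],[5,50,95]).round(1),np.nanpercentile(Z[fin],[5,50,95]).round(1))
    hi=fin&(Z>128);print(" fin top y",hi.sum(),np.nanpercentile(L[hi],[5,50,95]).round(1),np.nanpercentile(A[hi],[5,50,95]).round(1))
    m=(A>20)&(A<195)&(abs(L)<125)&(Z>95)&(Z<140)&(c.min(2)>90);
    p=np.linalg.lstsq(np.stack([A[m],L[m],np.ones(m.sum())],1),Z[m],rcond=None)[0];print(" lid plane slope",p.round(4),"z at press",(p@[187,44,1]).round(1))
E
```

```text
clock: 14.85
ee_pos: [716.4, -27.0, 200.3]
ee_rot: [0.027, 0.742, 0.669, 0.024]
ft_force: [2.0, 0.2, 1.2]
finger_gap: -0.2
grip_force: 0.0
shift [-43.  -35.9  87.9] turn [0.073 0.    0.   ] at [716.4 -27.  200.3] q [-0.13  0.49  0.62  1.63  0.    1.54] gap -0.17691438827784725 F [1.98 0.19 1.22]
scene fin F,y,z 92 193.32646311456799 [64.9 75.7 91.2] [122.3 127.6 144.7]
 fin top y 42 [67.2 77.5 85.8] [177.9 192.5 204. ]
 lid plane slope [5.720000e-02 0.000000e+00 1.117802e+02] z at press 122.5
top fin F,y,z 77 186.5935094553209 [65.7 75.7 87.6] [121.9 129.1 144.9]
 fin top y 45 [67.  75.7 84.2] [173.7 185.2 201.2]
 lid plane slope [ 5.600000e-02 -1.100000e-03  1.115533e+02] z at press 122.0
```

```bash
python3 -m crank '[{"tx":-0.006,"ty":-0.005,"tz":0,"wx":0.02,"wy":0,"wz":0,"gripper":0},{"tx":-0.006,"ty":-0.005,"tz":0,"wx":0.02,"wy":0,"wz":0,"gripper":0},{"tx":-0.006,"ty":-0.005,"tz":0,"wx":0.02,"wy":0,"wz":0,"gripper":0},{"tx":-0.006,"ty":-0.005,"tz":0,"wx":0.013,"wy":0,"wz":0,"gripper":0},{"tx":-0.006,"ty":-0.005,"tz":0.01,"wx":0,"wy":0,"wz":0,"gripper":0},{"tx":-0.006,"ty":-0.005,"tz":0.01,"wx":0,"wy":0,"wz":0,"gripper":0},{"tx":-0.006,"ty":-0.003,"tz":0.015,"wx":0,"wy":0,"wz":0,"gripper":0},{"tx":0,"ty":0,"tz":0.015,"wx":0,"wy":0,"wz":0,"gripper":0},{"tx":0,"ty":0,"tz":0.015,"wx":0,"wy":0,"wz":0,"gripper":0},{"tx":0,"ty":0,"tz":0.015,"wx":0,"wy":0,"wz":0,"gripper":0}]'
python3 g.py 682.6 -66.7 95 0
python3 - <<'E'
from h import *
im=robot.get_image("scene"); a=cv2.resize(im["color"][170:270,185:305,::-1],None,fx=6,fy=6);cv2.imwrite("pics/s5.png",a)
X=cloud(im);o=robot.get_obs();p=o["ee_pos"]
d=(abs(X[...,1]-p[1])<14)&(X[...,0]>p[0]-5)&(X[...,0]<p[0]+30)&(X[...,2]>126)&(X[...,2]<230)
V=X[d];print(len(V),V[np.argsort(V[:,2])[:8]].round(0))
E
```

```text
clock: 15.78
ee_pos: [676.4, -65.7, 115.4]
ee_rot: [-0.001, 0.743, 0.669, -0.001]
ft_force: [-0.1, -0.2, -0.6]
finger_gap: 0.0
grip_force: 0.0
shift [-0.3  6.3 20.4] turn [-0.001  0.    -0.001] at [676.4 -65.7 115.4] q [-0.2   0.46  0.41  1.52 -0.    1.48] gap 0.04482114783727588 F [-0.13 -0.18 -0.62]
50 [[692. -77. 126.]
 [688. -77. 126.]
 [695. -72. 127.]
 [692. -63. 127.]
 [686. -75. 127.]
 [682. -54. 127.]
 [692. -69. 127.]
 [687. -52. 129.]]
```

View pics/s5.png

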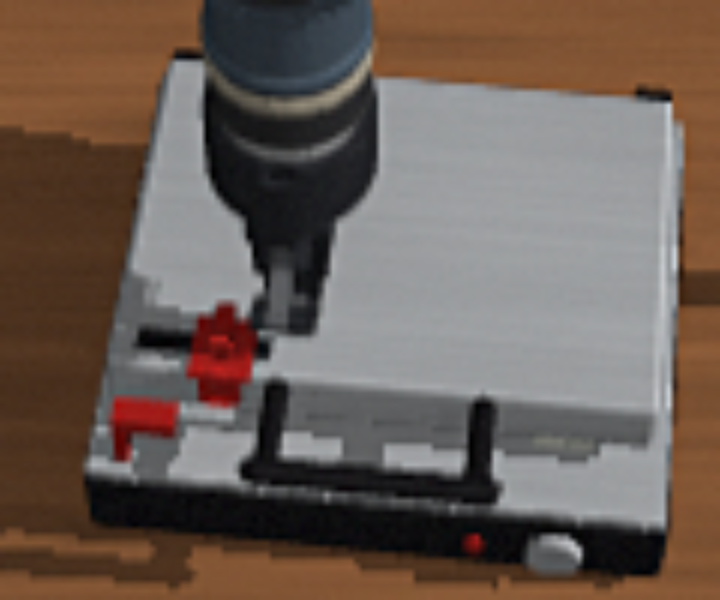

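The closed fingers are at (290,325), beside and behind the fin at (222,345). I'll move forward 6 mm and then come down until I feel the lid.

```bash
python3 -m crank '[{"tx":0,"ty":0.003,"tz":0.003,"wx":0,"wy":0,"wz":0,"gripper":0},{"tx":0,"ty":0.003,"tz":0.003,"wx":0,"wy":0,"wz":0,"gripper":0},{"tx":0,"ty":0,"tz":0.003,"wx":0,"wy":0,"wz":0,"gripper":0},{"tx":0,"ty":0,"tz":0.003,"wx":0,"wy":0,"wz":0,"gripper":0},{"tx":0,"ty":0,"tz":0.003,"wx":0,"wy":0,"wz":0,"gripper":0},{"tx":0,"ty":0,"tz":0.002,"wx":0,"wy":0,"wz":0,"gripper":0},{"tx":0,"ty":0,"tz":0.002,"wx":0,"wy":0,"wz":0,"gripper":0},{"tx":0,"ty":0,"tz":0.001,"wx":0,"wy":0,"wz":0,"gripper":0},{"tx":0,"ty":0,"tz":0,"wx":0,"wy":0,"wz":0,"gripper":0},{"tx":0,"ty":0,"tz":0,"wx":0,"wy":0,"wz":0,"gripper":0}]'
python3 -m crank '[{"tx":0,"ty":0,"tz":0.0005,"wx":0,"wy":0,"wz":0,"gripper":0},{"tx":0,"ty":0,"tz":0.0005,"wx":0,"wy":0,"wz":0,"gripper":0},{"tx":0,"ty":0,"tz":0.0005,"wx":0,"wy":0,"wz":0,"gripper":0},{"tx":0,"ty":0,"tz":0.0005,"wx":0,"wy":0,"wz":0,"gripper":0},{"tx":0,"ty":0,"tz":0.0005,"wx":0,"wy":0,"wz":0,"gripper":0},{"tx":0,"ty":0,"tz":0.0005,"wx":0,"wy":0,"wz":0,"gripper":0},{"tx":0,"ty":0,"tz":0.0005,"wx":0,"wy":0,"wz":0,"gripper":0},{"tx":0,"ty":0,"tz":0.0005,"wx":0,"wy":0,"wz":0,"gripper":0},{"tx":0,"ty":0,"tz":0,"wx":0,"wy":0,"wz":0,"gripper":0},{"tx":0,"ty":0,"tz":0,"wx":0,"wy":0,"wz":0,"gripper":0}]'
```

```text
clock: 16.67
ee_pos: [685.2, -65.9, 95.5]
ee_rot: [-0.0, 0.743, 0.669, -0.0]
ft_force: [0.2, -0.8, 3.9]
finger_gap: -0.2
grip_force: 2.0
clock: 17.5
ee_pos: [686.0, -66.0, 92.1]
ee_rot: [0.0, 0.743, 0.669, 0.0]
ft_force: [-0.0, 1.5, 4.9]
finger_gap: 0.2
grip_force: 2.9
```

```bash
python3 -m crank '[{"tx":0,"ty":0,"tz":0.0004,"wx":0,"wy":0,"wz":0,"gripper":0},{"tx":0,"ty":0,"tz":0.0004,"wx":0,"wy":0,"wz":0,"gripper":0},{"tx":0,"ty":0,"tz":0.0004,"wx":0,"wy":0,"wz":0,"gripper":0},{"tx":0,"ty":0,"tz":0.0004,"wx":0,"wy":0,"wz":0,"gripper":0},{"tx":0,"ty":0,"tz":0.0004,"wx":0,"wy":0,"wz":0,"gripper":0},{"tx":0,"ty":0,"tz":0,"wx":0,"wy":0,"wz":0,"gripper":0},{"tx":0,"ty":0,"tz":0,"wx":0,"wy":0,"wz":0,"gripper":0},{"tx":0,"ty":0,"tz":0,"wx":0,"wy":0,"wz":0,"gripper":0},{"tx":0,"ty":0,"tz":0,"wx":0,"wy":0,"wz":0,"gripper":0},{"tx":0,"ty":0,"tz":0,"wx":0,"wy":0,"wz":0,"gripper":0}]'
python3 -m crank '[{"tx":0,"ty":0,"tz":0.0003,"wx":0,"wy":0,"wz":0,"gripper":0},{"tx":0,"ty":0,"tz":0.0003,"wx":0,"wy":0,"wz":0,"gripper":0},{"tx":0,"ty":0,"tz":0.0003,"wx":0,"wy":0,"wz":0,"gripper":0},{"tx":0,"ty":0,"tz":0.0003,"wx":0,"wy":0,"wz":0,"gripper":0},{"tx":0,"ty":0,"tz":0.0003,"wx":0,"wy":0,"wz":0,"gripper":0},{"tx":0,"ty":0,"tz":0,"wx":0,"wy":0,"wz":0,"gripper":0},{"tx":0,"ty":0,"tz":0,"wx":0,"wy":0,"wz":0,"gripper":0},{"tx":0,"ty":0,"tz":0,"wx":0,"wy":0,"wz":0,"gripper":0},{"tx":0,"ty":0,"tz":0,"wx":0,"wy":0,"wz":0,"gripper":0},{"tx":0,"ty":0,"tz":0,"wx":0,"wy":0,"wz":0,"gripper":0}]'
python3 -c "
from h import *
o=robot.get_obs();print(o['ft_force'].round(2),o['ee_pos'].round(2))"
```

```text
clock: 18.33
ee_pos: [686.4, -66.0, 90.6]
ee_rot: [0.001, 0.743, 0.669, 0.001]
ft_force: [0.7, 0.2, 6.8]
finger_gap: -0.3
grip_force: 3.3
clock: 19.17
ee_pos: [686.6, -66.1, 89.4]
ee_rot: [0.001, 0.743, 0.669, 0.001]
ft_force: [1.7, -0.8, 7.9]
finger_gap: 0.2
grip_force: 3.6
[ 1.69 -0.8   7.87] [686.64 -66.06  89.4 ]
```

```bash
python3 -m crank '[{"tx":0,"ty":0,"tz":0.0003,"wx":0,"wy":0,"wz":0,"gripper":0},{"tx":0,"ty":0,"tz":0.0003,"wx":0,"wy":0,"wz":0,"gripper":0},{"tx":0,"ty":0,"tz":0.0003,"wx":0,"wy":0,"wz":0,"gripper":0},{"tx":0,"ty":0,"tz":0.0003,"wx":0,"wy":0,"wz":0,"gripper":0},{"tx":0,"ty":0,"tz":0,"wx":0,"wy":0,"wz":0,"gripper":0},{"tx":0,"ty":0,"tz":0,"wx":0,"wy":0,"wz":0,"gripper":0},{"tx":0,"ty":0,"tz":0,"wx":0,"wy":0,"wz":0,"gripper":0},{"tx":0,"ty":0,"tz":0,"wx":0,"wy":0,"wz":0,"gripper":0},{"tx":0,"ty":0,"tz":0,"wx":0,"wy":0,"wz":0,"gripper":0},{"tx":0,"ty":0,"tz":0,"wx":0,"wy":0,"wz":0,"gripper":0}]'
python3 -c "
from h import *
o=robot.get_obs();print(o['ft_force'].round(2),o['ee_pos'].round(2))"
```

```text
clock: 20.0
ee_pos: [686.9, -66.1, 88.5]
ee_rot: [0.001, 0.743, 0.669, 0.001]
ft_force: [1.7, -0.1, 7.9]
finger_gap: -0.1
grip_force: 3.9
[ 1.73 -0.1   7.89] [686.87 -66.11  88.5 ]
```

```bash
python3 -m crank '[{"tx":0,"ty":0,"tz":0.0003,"wx":0,"wy":0,"wz":0,"gripper":0},{"tx":0,"ty":0,"tz":0.0003,"wx":0,"wy":0,"wz":0,"gripper":0},{"tx":0,"ty":0,"tz":0.0002,"wx":0,"wy":0,"wz":0,"gripper":0},{"tx":0,"ty":0,"tz":0.0002,"wx":0,"wy":0,"wz":0,"gripper":0},{"tx":0,"ty":0,"tz":0,"wx":0,"wy":0,"wz":0,"gripper":0},{"tx":0,"ty":0,"tz":0,"wx":0,"wy":0,"wz":0,"gripper":0},{"tx":0,"ty":0,"tz":0,"wx":0,"wy":0,"wz":0,"gripper":0},{"tx":0,"ty":0,"tz":0,"wx":0,"wy":0,"wz":0,"gripper":0},{"tx":0,"ty":0,"tz":0,"wx":0,"wy":0,"wz":0,"gripper":0},{"tx":0,"ty":0,"tz":0,"wx":0,"wy":0,"wz":0,"gripper":0}]'
python3 -c "
from h import *
o=robot.get_obs();print(o['ft_force'].round(2),o['ee_pos'].round(2))"
```

```text
clock: 20.83
ee_pos: [687.0, -66.1, 87.7]
ee_rot: [0.002, 0.743, 0.669, 0.001]
ft_force: [1.3, 0.4, 7.9]
finger_gap: -0.1
grip_force: 4.1
[1.27 0.37 7.89] [687.01 -66.11  87.73]
```

```bash
python3 -m crank '[{"tx":0,"ty":0,"tz":0.0003,"wx":0,"wy":0,"wz":0,"gripper":0},{"tx":0,"ty":0,"tz":0.0003,"wx":0,"wy":0,"wz":0,"gripper":0},{"tx":0,"ty":0,"tz":0.0003,"wx":0,"wy":0,"wz":0,"gripper":0},{"tx":0,"ty":0,"tz":0.0003,"wx":0,"wy":0,"wz":0,"gripper":0},{"tx":0,"ty":0,"tz":0,"wx":0,"wy":0,"wz":0,"gripper":0},{"tx":0,"ty":0,"tz":0,"wx":0,"wy":0,"wz":0,"gripper":0},{"tx":0,"ty":0,"tz":0,"wx":0,"wy":0,"wz":0,"gripper":0},{"tx":0,"ty":0,"tz":0,"wx":0,"wy":0,"wz":0,"gripper":0},{"tx":0,"ty":0,"tz":0,"wx":0,"wy":0,"wz":0,"gripper":0},{"tx":0,"ty":0,"tz":0,"wx":0,"wy":0,"wz":0,"gripper":0}]'
```

```text
clock: 21.67
ee_pos: [687.2, -66.1, 86.8]
ee_rot: [0.002, 0.743, 0.669, 0.002]
ft_force: [1.5, -0.0, 8.8]
finger_gap: -0.3
grip_force: 4.3
```

```bash
python3 -m crank '[{"tx":0,"ty":0,"tz":0.0003,"wx":0,"wy":0,"wz":0,"gripper":0},{"tx":0,"ty":0,"tz":0.0003,"wx":0,"wy":0,"wz":0,"gripper":0},{"tx":0,"ty":0,"tz":0.0003,"wx":0,"wy":0,"wz":0,"gripper":0},{"tx":0,"ty":0,"tz":0.0003,"wx":0,"wy":0,"wz":0,"gripper":0},{"tx":0,"ty":0,"tz":0,"wx":0,"wy":0,"wz":0,"gripper":0},{"tx":0,"ty":0,"tz":0,"wx":0,"wy":0,"wz":0,"gripper":0},{"tx":0,"ty":0,"tz":0,"wx":0,"wy":0,"wz":0,"gripper":0},{"tx":0,"ty":0,"tz":0,"wx":0,"wy":0,"wz":0,"gripper":0},{"tx":0,"ty":0,"tz":0,"wx":0,"wy":0,"wz":0,"gripper":0},{"tx":0,"ty":0,"tz":0,"wx":0,"wy":0,"wz":0,"gripper":0}]'
```

```text
clock: 22.5
ee_pos: [687.4, -66.1, 85.8]
ee_rot: [0.002, 0.743, 0.669, 0.002]
ft_force: [1.7, -0.4, 8.6]
finger_gap: -0.2
grip_force: 4.6
```

```bash
python3 -m crank '[{"tx":0,"ty":0,"tz":0.0003,"wx":0,"wy":0,"wz":0,"gripper":0},{"tx":0,"ty":0,"tz":0.0003,"wx":0,"wy":0,"wz":0,"gripper":0},{"tx":0,"ty":0,"tz":0.0003,"wx":0,"wy":0,"wz":0,"gripper":0},{"tx":0,"ty":0,"tz":0.0003,"wx":0,"wy":0,"wz":0,"gripper":0},{"tx":0,"ty":0,"tz":0,"wx":0,"wy":0,"wz":0,"gripper":0},{"tx":0,"ty":0,"tz":0,"wx":0,"wy":0,"wz":0,"gripper":0},{"tx":0,"ty":0,"tz":0,"wx":0,"wy":0,"wz":0,"gripper":0},{"tx":0,"ty":0,"tz":0,"wx":0,"wy":0,"wz":0,"gripper":0},{"tx":0,"ty":0,"tz":0,"wx":0,"wy":0,"wz":0,"gripper":0},{"tx":0,"ty":0,"tz":0,"wx":0,"wy":0,"wz":0,"gripper":0}]'
```

```text
clock: 23.33
ee_pos: [687.5, -66.2, 85.6]
ee_rot: [0.002, 0.743, 0.669, 0.002]
ft_force: [0.7, 0.1, 12.0]
finger_gap: 0.1
grip_force: 5.8
```

```bash
python3 -m crank '[{"tx":0,"ty":0,"tz":0.0003,"wx":0,"wy":0,"wz":0,"gripper":0},{"tx":0,"ty":0,"tz":0.0003,"wx":0,"wy":0,"wz":0,"gripper":0},{"tx":0,"ty":0,"tz":0.0003,"wx":0,"wy":0,"wz":0,"gripper":0},{"tx":0,"ty":0,"tz":0.0001,"wx":0,"wy":0,"wz":0,"gripper":0},{"tx":0,"ty":0,"tz":0,"wx":0,"wy":0,"wz":0,"gripper":0},{"tx":0,"ty":0,"tz":0,"wx":0,"wy":0,"wz":0,"gripper":0},{"tx":0,"ty":0,"tz":0,"wx":0,"wy":0,"wz":0,"gripper":0},{"tx":0,"ty":0,"tz":0,"wx":0,"wy":0,"wz":0,"gripper":0},{"tx":0,"ty":0,"tz":0,"wx":0,"wy":0,"wz":0,"gripper":0},{"tx":0,"ty":0,"tz":0,"wx":0,"wy":0,"wz":0,"gripper":0}]'
```

```text
clock: 24.17
ee_pos: [687.5, -66.2, 85.6]
ee_rot: [0.002, 0.743, 0.669, 0.002]
ft_force: [-0.2, 0.8, 15.2]
finger_gap: 0.1
grip_force: 7.1
```

The stop is felt: z holds at 85.6 while the force climbs to 15 N. Now I slide towards grill +y, which is tool -x.

```bash
python3 -m crank '[{"tx":-0.0008,"ty":0,"tz":0,"wx":0,"wy":0,"wz":0,"gripper":0},{"tx":-0.0008,"ty":0,"tz":0,"wx":0,"wy":0,"wz":0,"gripper":0},{"tx":-0.0008,"ty":0,"tz":0,"wx":0,"wy":0,"wz":0,"gripper":0},{"tx":-0.0008,"ty":0,"tz":0,"wx":0,"wy":0,"wz":0,"gripper":0},{"tx":-0.0008,"ty":0,"tz":0,"wx":0,"wy":0,"wz":0,"gripper":0},{"tx":-0.0008,"ty":0,"tz":0,"wx":0,"wy":0,"wz":0,"gripper":0},{"tx":-0.0008,"ty":0,"tz":0,"wx":0,"wy":0,"wz":0,"gripper":0},{"tx":-0.0008,"ty":0,"tz":0,"wx":0,"wy":0,"wz":0,"gripper":0},{"tx":-0.0008,"ty":0,"tz":0,"wx":0,"wy":0,"wz":0,"gripper":0},{"tx":0,"ty":0,"tz":0,"wx":0,"wy":0,"wz":0,"gripper":0}]'
```

```text
clock: 25.0
ee_pos: [687.4, -67.5, 85.6]
ee_rot: [-0.001, 0.742, 0.671, 0.006]
ft_force: [0.6, 11.1, 14.3]
finger_gap: 0.1
grip_force: 7.2
```

```bash
python3 -m crank '[{"tx":-0.0008,"ty":0,"tz":0,"wx":0,"wy":0,"wz":0,"gripper":0},{"tx":-0.0008,"ty":0,"tz":0,"wx":0,"wy":0,"wz":0,"gripper":0},{"tx":-0.0008,"ty":0,"tz":0,"wx":0,"wy":0,"wz":0,"gripper":0},{"tx":-0.0008,"ty":0,"tz":0,"wx":0,"wy":0,"wz":0,"gripper":0},{"tx":-0.0008,"ty":0,"tz":0,"wx":0,"wy":0,"wz":0,"gripper":0},{"tx":-0.0008,"ty":0,"tz":0,"wx":0,"wy":0,"wz":0,"gripper":0},{"tx":-0.0008,"ty":0,"tz":0,"wx":0,"wy":0,"wz":0,"gripper":0},{"tx":-0.0008,"ty":0,"tz":0,"wx":0,"wy":0,"wz":0,"gripper":0},{"tx":0,"ty":0,"tz":0,"wx":0,"wy":0,"wz":0,"gripper":0},{"tx":0,"ty":0,"tz":0,"wx":0,"wy":0,"wz":0,"gripper":0}]'
```

```text
clock: 25.83
ee_pos: [686.9, -74.1, 85.6]
ee_rot: [-0.001, 0.742, 0.671, 0.006]
ft_force: [1.1, 10.2, 14.6]
finger_gap: 0.0
grip_force: 7.2
```

```bash
python3 -m crank '[{"tx":-0.0008,"ty":0,"tz":0.0001,"wx":0,"wy":0,"wz":0,"gripper":0},{"tx":-0.0008,"ty":0,"tz":0.0001,"wx":0,"wy":0,"wz":0,"gripper":0},{"tx":-0.0008,"ty":0,"tz":0,"wx":0,"wy":0,"wz":0,"gripper":0},{"tx":-0.0008,"ty":0,"tz":0,"wx":0,"wy":0,"wz":0,"gripper":0},{"tx":-0.0008,"ty":0,"tz":0,"wx":0,"wy":0,"wz":0,"gripper":0},{"tx":-0.0008,"ty":0,"tz":0,"wx":0,"wy":0,"wz":0,"gripper":0},{"tx":-0.0008,"ty":0,"tz":0,"wx":0,"wy":0,"wz":0,"gripper":0},{"tx":-0.0008,"ty":0,"tz":0,"wx":0,"wy":0,"wz":0,"gripper":0},{"tx":0,"ty":0,"tz":0,"wx":0,"wy":0,"wz":0,"gripper":0},{"tx":0,"ty":0,"tz":0,"wx":0,"wy":0,"wz":0,"gripper":0}]'
```

```text
clock: 26.67
ee_pos: [686.3, -79.8, 85.6]
ee_rot: [-0.001, 0.742, 0.671, 0.006]
ft_force: [1.0, 10.4, 14.4]
finger_gap: -0.0
grip_force: 7.8
```

```bash
python3 -m crank '[{"tx":-0.0008,"ty":0,"tz":0,"wx":0,"wy":0,"wz":0,"gripper":0},{"tx":-0.0008,"ty":0,"tz":0,"wx":0,"wy":0,"wz":0,"gripper":0},{"tx":-0.0008,"ty":0,"tz":0,"wx":0,"wy":0,"wz":0,"gripper":0},{"tx":-0.0008,"ty":0,"tz":0,"wx":0,"wy":0,"wz":0,"gripper":0},{"tx":-0.0008,"ty":0,"tz":0,"wx":0,"wy":0,"wz":0,"gripper":0},{"tx":-0.0008,"ty":0,"tz":0,"wx":0,"wy":0,"wz":0,"gripper":0},{"tx":-0.0008,"ty":0,"tz":0,"wx":0,"wy":0,"wz":0,"gripper":0},{"tx":-0.0008,"ty":0,"tz":0,"wx":0,"wy":0,"wz":0,"gripper":0},{"tx":0,"ty":0,"tz":0,"wx":0,"wy":0,"wz":0,"gripper":0},{"tx":0,"ty":0,"tz":0,"wx":0,"wy":0,"wz":0,"gripper":0}]'
```

```text
clock: 27.5
ee_pos: [685.7, -86.0, 85.6]
ee_rot: [-0.001, 0.742, 0.671, 0.006]
ft_force: [0.4, 11.3, 15.2]
finger_gap: -0.2
grip_force: 7.8
```

```bash
python3 -m crank '[{"tx":-0.0008,"ty":0,"tz":0,"wx":0,"wy":0,"wz":0,"gripper":0},{"tx":-0.0008,"ty":0,"tz":0,"wx":0,"wy":0,"wz":0,"gripper":0},{"tx":-0.0008,"ty":0,"tz":0,"wx":0,"wy":0,"wz":0,"gripper":0},{"tx":-0.0008,"ty":0,"tz":0,"wx":0,"wy":0,"wz":0,"gripper":0},{"tx":-0.0008,"ty":0,"tz":0,"wx":0,"wy":0,"wz":0,"gripper":0},{"tx":-0.0008,"ty":0,"tz":0,"wx":0,"wy":0,"wz":0,"gripper":0},{"tx":-0.0008,"ty":0,"tz":0,"wx":0,"wy":0,"wz":0,"gripper":0},{"tx":-0.0008,"ty":0,"tz":0,"wx":0,"wy":0,"wz":0,"gripper":0},{"tx":0,"ty":0,"tz":0,"wx":0,"wy":0,"wz":0,"gripper":0},{"tx":0,"ty":0,"tz":0,"wx":0,"wy":0,"wz":0,"gripper":0}]'
cat > fin.py <<'E'
from g import *
for n in("scene","top"):
    im=robot.get_image(n);X=cloud(im);c=im["color"].astype(int)
    A=(X-H)@f;L=-((X-H)@l);Z=X[...,2]
    red=(c[...,0]>110)&(c[...,1]<60)&(c[...,2]<70)&(A>150)&(A<207)&(L>50)&(L<125)
    print(n,red.sum(),"y all",np.nanpercentile(L[red],[3,50,97]).round(1) if red.any() else "", "top", np.nanpercentile(L[red&(Z>118)],[3,50,97]).round(1) if (red&(Z>118)).any() else "")
print((-(robot.get_obs()["ee_pos"]-H)@l).round(1))
E
python3 fin.py
```

```text
clock: 28.33
ee_pos: [685.0, -92.4, 85.6]
ee_rot: [-0.001, 0.742, 0.671, 0.006]
ft_force: [0.2, 12.0, 14.6]
finger_gap: 0.2
grip_force: 7.9
scene 12 y all [ 89.   97.8 107. ] top [99.1 99.1 99.1]
top 0 y all  top 
69.4
```

```bash
python3 -m crank '[{"tx":-0.0008,"ty":0,"tz":0,"wx":0,"wy":0,"wz":0,"gripper":0},{"tx":-0.0008,"ty":0,"tz":0,"wx":0,"wy":0,"wz":0,"gripper":0},{"tx":-0.0008,"ty":0,"tz":0,"wx":0,"wy":0,"wz":0,"gripper":0},{"tx":-0.0008,"ty":0,"tz":0,"wx":0,"wy":0,"wz":0,"gripper":0},{"tx":-0.0008,"ty":0,"tz":0,"wx":0,"wy":0,"wz":0,"gripper":0},{"tx":-0.0008,"ty":0,"tz":0,"wx":0,"wy":0,"wz":0,"gripper":0},{"tx":0,"ty":0,"tz":0,"wx":0,"wy":0,"wz":0,"gripper":0},{"tx":0,"ty":0,"tz":0,"wx":0,"wy":0,"wz":0,"gripper":0},{"tx":0,"ty":0,"tz":0,"wx":0,"wy":0,"wz":0,"gripper":0},{"tx":0,"ty":0,"tz":0,"wx":0,"wy":0,"wz":0,"gripper":0}]'
python3 fin.py
```

```text
clock: 29.27
ee_pos: [684.5, -97.1, 85.6]
ee_rot: [-0.001, 0.742, 0.671, 0.006]
ft_force: [1.3, 12.5, 15.3]
finger_gap: 0.1
grip_force: 7.9
scene 12 y all [ 95.1 103.  112.5] top [ 95.5 103.2 103.3]
top 0 y all  top 
74.2
```

```bash
python3 -m crank '[{"tx":-0.0006,"ty":0,"tz":0,"wx":0,"wy":0,"wz":0,"gripper":0},{"tx":-0.0006,"ty":0,"tz":0,"wx":0,"wy":0,"wz":0,"gripper":0},{"tx":-0.0006,"ty":0,"tz":0,"wx":0,"wy":0,"wz":0,"gripper":0},{"tx":-0.0006,"ty":0,"tz":0,"wx":0,"wy":0,"wz":0,"gripper":0},{"tx":-0.0006,"ty":0,"tz":0,"wx":0,"wy":0,"wz":0,"gripper":0},{"tx":0,"ty":0,"tz":0,"wx":0,"wy":0,"wz":0,"gripper":0},{"tx":0,"ty":0,"tz":0,"wx":0,"wy":0,"wz":0,"gripper":0},{"tx":0,"ty":0,"tz":0,"wx":0,"wy":0,"wz":0,"gripper":0},{"tx":0,"ty":0,"tz":0,"wx":0,"wy":0,"wz":0,"gripper":0},{"tx":0,"ty":0,"tz":0,"wx":0,"wy":0,"wz":0,"gripper":0}]'
python3 fin.py
```

```text
clock: 30.2
ee_pos: [684.3, -98.8, 85.6]
ee_rot: [-0.002, 0.741, 0.671, 0.007]
ft_force: [1.0, 14.7, 14.1]
finger_gap: -0.0
grip_force: 9.3
scene 11 y all [ 92.9 102.4 113.5] top [ 96.9 105.5 112. ]
top 0 y all  top 
75.8
```

```bash
python3 -m crank '[{"tx":-0.0005,"ty":0,"tz":0.0001,"wx":0,"wy":0,"wz":0,"gripper":0},{"tx":-0.0005,"ty":0,"tz":0,"wx":0,"wy":0,"wz":0,"gripper":0},{"tx":-0.0005,"ty":0,"tz":0,"wx":0,"wy":0,"wz":0,"gripper":0},{"tx":-0.0005,"ty":0,"tz":0,"wx":0,"wy":0,"wz":0,"gripper":0},{"tx":0,"ty":0,"tz":0,"wx":0,"wy":0,"wz":0,"gripper":0},{"tx":0,"ty":0,"tz":0,"wx":0,"wy":0,"wz":0,"gripper":0},{"tx":0,"ty":0,"tz":0,"wx":0,"wy":0,"wz":0,"gripper":0},{"tx":0,"ty":0,"tz":0,"wx":0,"wy":0,"wz":0,"gripper":0},{"tx":0,"ty":0,"tz":0,"wx":0,"wy":0,"wz":0,"gripper":0},{"tx":0,"ty":0,"tz":0,"wx":0,"wy":0,"wz":0,"gripper":0}]'
python3 fin.py
```

```text
clock: 31.13
ee_pos: [684.3, -98.8, 85.6]
ee_rot: [-0.003, 0.741, 0.672, 0.009]
ft_force: [1.1, 16.5, 15.9]
finger_gap: 0.0
grip_force: 10.5
scene 8 y all [ 96.5 106.6 114. ] top [104.8 104.8 104.8]
top 0 y all  top 
75.8
```

The latch is at its end stop: it doesn't move while the side force rises. I'll ease the side load, then lift off.

```bash
python3 -m crank '[{"tx":0.001,"ty":0,"tz":0,"wx":0,"wy":0,"wz":0,"gripper":0},{"tx":0.001,"ty":0,"tz":0,"wx":0,"wy":0,"wz":0,"gripper":0},{"tx":0.001,"ty":0,"tz":-0.0005,"wx":0,"wy":0,"wz":0,"gripper":0},{"tx":0.001,"ty":0,"tz":-0.0005,"wx":0,"wy":0,"wz":0,"gripper":0},{"tx":0.001,"ty":0,"tz":-0.001,"wx":0,"wy":0,"wz":0,"gripper":0},{"tx":0.001,"ty":0,"tz":-0.001,"wx":0,"wy":0,"wz":0,"gripper":0},{"tx":0.001,"ty":0,"tz":-0.002,"wx":0,"wy":0,"wz":0,"gripper":0},{"tx":0.001,"ty":0,"tz":-0.003,"wx":0,"wy":0,"wz":0,"gripper":0},{"tx":0.001,"ty":0,"tz":-0.005,"wx":0,"wy":0,"wz":0,"gripper":0},{"tx":0.001,"ty":0,"tz":-0.01,"wx":0,"wy":0,"wz":0,"gripper":0}]'
python3 -m crank '[{"tx":0,"ty":0,"tz":-0.02,"wx":0,"wy":0,"wz":0,"gripper":0},{"tx":0,"ty":0,"tz":-0.02,"wx":0,"wy":0,"wz":0,"gripper":0},{"tx":0,"ty":0,"tz":-0.02,"wx":0,"wy":0,"wz":0,"gripper":0},{"tx":0,"ty":0,"tz":-0.02,"wx":0,"wy":0,"wz":0,"gripper":0},{"tx":0,"ty":0,"tz":-0.02,"wx":0,"wy":0,"wz":0,"gripper":0},{"tx":0,"ty":-0.02,"tz":-0.02,"wx":0,"wy":0,"wz":0,"gripper":0},{"tx":0,"ty":-0.02,"tz":-0.02,"wx":0,"wy":0,"wz":0,"gripper":0},{"tx":0,"ty":-0.02,"tz":0,"wx":0,"wy":0,"wz":0,"gripper":0},{"tx":0,"ty":-0.02,"tz":0,"wx":0,"wy":0,"wz":0,"gripper":0},{"tx":0,"ty":-0.02,"tz":0,"wx":0,"wy":0,"wz":0,"gripper":0}]'
python3 fin.py
python3 - <<'E'
from g import *
im=robot.get_image("scene");X=cloud(im);c=im["color"].astype(int);A=(X-H)@f;L=-((X-H)@l);Z=X[...,2]
m=(A>20)&(A<195)&(abs(L)<125)&(Z>95)&(Z<125)&(c.min(2)>90)
p=np.linalg.lstsq(np.stack([A[m],L[m],np.ones(m.sum())],1),Z[m],rcond=None)[0];print(p.round(4),(p@[190,44,1]).round(1))
cv2.imwrite("pics/s6.png",cv2.resize(im["color"][170:270,185:305,::-1],None,fx=6,fy=6))
E
```

```text
clock: 32.07
ee_pos: [679.0, -98.3, 100.3]
ee_rot: [-0.003, 0.743, 0.669, -0.003]
ft_force: [0.0, -0.3, -0.4]
finger_gap: 0.1
grip_force: 0.0
clock: 32.9
ee_pos: [580.9, -88.7, 243.9]
ee_rot: [-0.001, 0.743, 0.669, -0.001]
ft_force: [0.1, 0.5, -0.8]
finger_gap: -0.1
grip_force: 0.0
scene 83 y all [ 87.6  97.  114.2] top [ 88.2  98.4 107.4]
top 0 y all  top 
76.1
[ 8.300000e-03 -3.000000e-04  1.116448e+02] 113.2
```

View pics/s6.png

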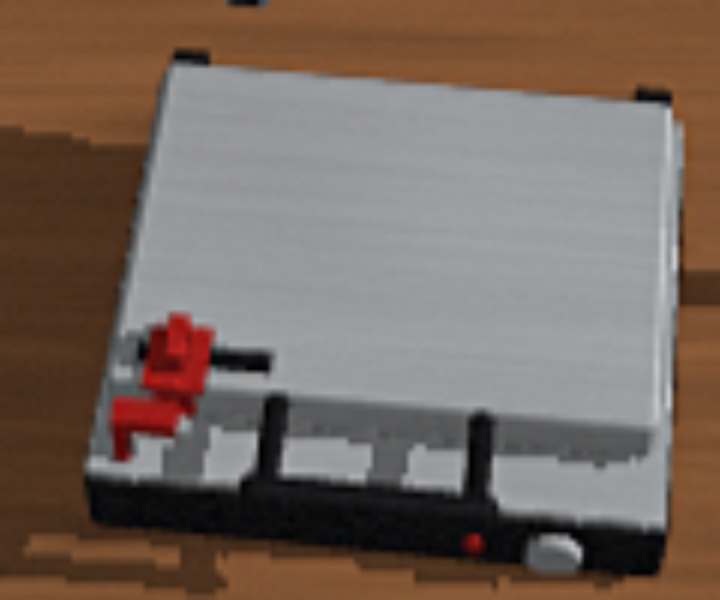

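The lid stays down, at 0.008 rad against 0.057 before. The fin is at (178,350), about y ≈ 99, and the bolt is under the keeper at (145,412). The robot is clear, so I'm handing in.

```bash
python3 -c "
from bench import robot
print(robot.hand_in())"
```

```text
the job is handed in; nothing more can be done
None
```

The grill is closed and handed in: I lowered the lid onto the spring strip under control, pressed it onto its studs at about 15 N and slid the latch fully home under the keeper, and the lid stayed down after the arm let go.

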